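# Put the standoffs away from the two-bay tray

### The arm

A 7-joint arm with a two-finger parallel gripper is mounted at the origin on the work surface. World frame = base frame: x ahead of the robot, y to its left, z up, the work surface at z = 0. Lengths are in m, angles in rad, forces in N, time in s.
With the tool pointing down it reaches from about 0.425 to 0.925 m from the base axis. Payload 6.8 kg.
Tool frame: the origin (TCP) lies between the finger pads; the fingertips stand r.tcp_to_tips ahead of it and the grasp point (between the pads) lies 3 mm ahead of it (r.tcp_to_tips is the distance from the TCP to the fingertips, in m); z points along the fingers, y is the line along which they close (so a half turn about z gives the same grasp; the last joint's range is limited). The gripper opens to 85 mm and grips with 20 to 120 N. Pads are 22 mm wide; open, the fingers measure 114 mm over their backs; the gripper's body (76 mm by 85 mm) begins 54 mm behind the grasp point. The pads swing forward as they close: fully open they stand 13 mm farther back than shut.
Start: joints at [1.009, 0.477, 0.022, 1.555, -0.011, 1.109, -0.083], TCP at [0.296, -0.607, 0.253] pointing down, gripper open.
Joint ranges: [-2.96, 2.96], [-0.34, 2.1], [-1.41, 1.46], [0.24, 2.44], [-1.37, 4.51], [0.17, 1.92], [-2.96, 2.96]. Speed limits (rad/s): [2.39, 2.39, 3.14, 3.14, 3.14, 3.14, 3.14].

### API

Orientations are given as a rotation vector (axis times angle).
In Python, from bench import r gives the robot as it stands. The module is installed in compiled form; this text tells all that it offers.
- The arm moves only by the tool step_arm, never from a script. Its argument "moves" is a list of rows, each an object of numbers: "rx", "ry", "rz": the turn, a rotation vector about the tool's x, y, z in degrees; "dx", "dy", "dz": the shift along the tool's x, y, z in mm; "gripper": the opening, from -1 (shut) to 1 (fully open). In form: [{"rx": .., "ry": .., "rz": .., "dx": .., "dy": .., "dz": .., "gripper": ..}, ...]. A call has 1 to 20 rows; each row shifts and turns the commanded pose from where the row before left it, along the tool's axes as they then stand; what a row does not reach is not made up. A row lasts 1/8 s, in which the tool goes at most 62.5 mm and 10.7 degrees, less where a joint would pass 70% of its speed; a pose out of reach is approached as far as the arm can. A call is refused whole if a number of a shift passes 62.5 or a number of a turn 10.7, either way. A call with a gripper value outside its range is refused whole. The fingers move at their own pace and stop on an object; "grip_force" is the grip in N (left out, the last holds). Time passes only in rows, so rows that do not move let the fingers close. It gives the time, the measured TCP pose, the force, the opening and the grip force at its end, in the units of the state.
- r.get_obs(): the state, without advancing time (a new reading comes with each control period).
- r.grab_frame(name): name is "side" or "top"; returns the picture (420x560x3 uint8, blue, green, red); there is no depth.
- r.camera_info(name): a dict with "mtx" (3x3 intrinsics, pixels), "rvec" (rotation vector, rad) and "tvec" (3), from world to camera coordinates, as OpenCV has them. Camera axes: x right, y down, z forward; pixel columns grow to the right and rows downward; lengths in m; the calibration is good to about 2 mm. A picture is of the moment at which its call begins. camera_info takes no time and is no camera call.
- r.hand_in(): hands the job in; it is judged then, once.
The state is a dict: "clock": time; "joints": joint angles; "qvel": joint speeds; "tau": joint torques, N m; "tcp_pos": TCP position; "orientation": TCP orientation; "contact_force": force on the tool from outside, world axes, zero at the start; "moment": the same for the moment, N m; "grip_width": finger opening in m; "gripper_force": force on a finger pad.
Only numpy, scipy, OpenCV 4.12 (cv2) and the standard library are available. Lean on these libraries where they do the work, as an engineer would, in place of code of your own. Each camera call takes 0.05 s, during which the arm holds its last target. There are 200 camera calls.

### The job

Put the four brass hex standoffs back in stock: pull open the wide drawer under the bench multimeter and tip them into it straight from the front bay of the scoop tray while the three fuses stay in the rear bay throughout. Then stand the tray upright on the mat again where it was and push the drawer fully home. Do not touch the loose parts with the fingers, leave the narrow drawer shut, and do not shift the other things on the bench.

Things in the scene. Friction and masses are not known exactly. Their poses are not given: they have to be found in the camera images.
- tray_mid (a point): the two-bay scoop tray, sheet aluminium 2.5 mm thick, 138 mm long x 65 wide x 45 high plus a sloping handle, 80-150 g empty. This point: middle of the upright divider, 22.5 mm above the tray's flat underside. Tray axes: +x forward to the lip, y across, z up. It stands on a 3 mm mat, lip roughly away from the robot.
- tray: the same tray, its origin under the divider, on the underside; same axes. Its black handle is the place to pick it up by.
- front_bay (a point): middle of the flat floor of the tray's front bay, which holds the standoffs: x = +20 mm from the divider. The flat floor ends at x = +38 mm; from there a ramp rises at 28 degrees to the open lip, between cheeks 24 mm high. Friction of the parts on it is 0.48 to 0.72, so it sheds them all when the tray is tipped lip-down by 70 to 80 degrees.
- rear_bay (a point): middle of the floor of the tray's rear bay, which holds the fuses: x = -23 mm from the divider. The bay is 44 mm long, 60 mm wide and 42 mm deep with upright walls, the divider being its front wall: it keeps its parts while the tray is tipped lip-down by less than about 95 degrees.
- tray_grip (a point): the place to hold the tray: on the axis of its handle, a straight bar 88 mm long, 16 mm wide (across the tray) and 20 mm deep, that rises from the rear wall leaning backward, away from the lip, 40 degrees from vertical. Same axes as the tray. This point lies at x = -86.6, y = 0, z = +53.5 mm from tray_mid (76 mm above the tray's underside); the bar goes on 30 mm beyond it.
- tray_lip (a point): the middle of the tray's pouring lip, at x = +90, y = 0, z = +7.6 mm from tray_mid. Same axes as the tray.
- unit: fixed grey drawer unit 170 mm deep x 240 wide x 64 high, two drawers side by side in its front; origin under its centre, +x away from the robot, z up. On it stands a bench multimeter 213 mm wide, 72 to 160 mm above the bench, its front flush with the drawer fronts: close above the tabs, so they have to be reached with the tool tilted, from the robot's side.
- wide_tab (a point): middle of the pull tab of the wide drawer: a fin 34 mm proud of the drawer front, 12 mm thick (across, y), 22 mm high, its middle 34 mm above the bench; 17 mm from here to the front panel and to the tab's end. It moves with the drawer. Axes: +x into the unit (the drawer opens to -x), y across, z up.
- drawer_wide (a joint): opening of the wide drawer (the one to the right as seen from the robot, 138 mm wide) in m: 0 shut, 0.12 fully open; about 1.5 N of friction, stays where it is left.
- wide_in (a point): the middle of the wide drawer's inner floor, moves with the drawer, axes as wide_tab. Inside the drawer is 157 mm (x) x 132 mm (y), side walls 3 mm thick and 43 mm above the floor, front panel 52 mm; its floor is 7.5 mm above the bench and the front panel's inner face is 78.5 mm to -x of this point. With the drawer fully open the multimeter still stands over all that lies beyond +36 mm in x from this point.
- drawer_narrow (a joint): opening of the narrow drawer (88 mm wide, same tab, 119 mm to the left of the wide one as the robot sees it) in m: 0 shut. To be left shut.
- standoff0_mid (a point): brass hexagonal standoff, 10 mm across flats, 25 mm long (its x axis), 15 g; this is its centre. One of four in the tray's front bay.
- standoff1_mid (a point): brass hexagonal standoff, 10 mm across flats, 25 mm long (its x axis), 15 g; this is its centre. One of four in the tray's front bay.
- standoff2_mid (a point): brass hexagonal standoff, 10 mm across flats, 25 mm long (its x axis), 15 g; this is its centre. One of four in the tray's front bay.
- standoff3_mid (a point): brass hexagonal standoff, 10 mm across flats, 25 mm long (its x axis), 15 g; this is its centre. One of four in the tray's front bay.
- fuse0_mid (a point): cartridge fuse, white ceramic with steel end caps, 10 mm diameter, 38 mm long (its x axis), 12 g; this is its centre. One of three in the tray's rear bay.
- fuse1_mid (a point): cartridge fuse, white ceramic with steel end caps, 10 mm diameter, 38 mm long (its x axis), 12 g; this is its centre. One of three in the tray's rear bay.
- fuse2_mid (a point): cartridge fuse, white ceramic with steel end caps, 10 mm diameter, 38 mm long (its x axis), 12 g; this is its centre. One of three in the tray's rear bay.
- jar_mid (a point): bystander: amber flux jar beside the tray, 36 mm diameter, 55 mm high; its centre.
- reel_mid (a point): bystander: small solder reel standing on its flange beside the tray, 42 mm diameter, 39 mm high; its centre.
- vial0_mid (a point): bystander: clear vial with white cap standing beyond the lip, 19 mm diameter, 45 mm high; its centre.
- vial1_mid (a point): bystander: a second such vial; its centre.
- pliers_mid (a point): bystander: pliers lying flat, about 180 mm long (x axis), 60 mm wide, 12 mm high; near their pivot.
- driver_mid (a point): bystander: screwdriver lying flat, 185 mm long (x axis), grip 25 mm thick; this point is in its grip, 70 mm from the butt.
There are look-alikes about, which are no part of the job. There is more than one size of the tray; the job needs the larger.

How it is judged:
On the way, in this order (a step that is already met when the one before it is completed fails the run):
1. the wide drawer is pulled open by at least 80 mm (value of joint drawer_wide above 0.08 m), for 0.2 s.
2. the tray is tipped by more than 45 degrees with its lip over the open wide drawer (angle between tray_mid's own z axis and vertical above 0.785 rad and value of joint drawer_wide above 0.08 m and x of tray_lip in the frame of wide_in between -0.09 and 0.05 m and y of tray_lip in the frame of wide_in between -0.09 and 0.09 m).
3. all four standoffs lie in the wide drawer (x of standoff0_mid in the frame of wide_in between -0.08 and 0.08 m and y of standoff0_mid in the frame of wide_in between -0.07 and 0.07 m and z of standoff0_mid in the frame of wide_in between -0.003 and 0.045 m and x of standoff1_mid in the frame of wide_in between -0.08 and 0.08 m and y of standoff1_mid in the frame of wide_in between -0.07 and 0.07 m and z of standoff1_mid in the frame of wide_in between -0.003 and 0.045 m and x of standoff2_mid in the frame of wide_in between -0.08 and 0.08 m and y of standoff2_mid in the frame of wide_in between -0.07 and 0.07 m and z of standoff2_mid in the frame of wide_in between -0.003 and 0.045 m and x of standoff3_mid in the frame of wide_in between -0.08 and 0.08 m and y of standoff3_mid in the frame of wide_in between -0.07 and 0.07 m and z of standoff3_mid in the frame of wide_in between -0.003 and 0.045 m), for 0.2 s.
At the end, for the whole second after the job is handed in: the wide drawer is shut to within 5 mm with all four standoffs lying in it, the tray stands upright (within 6 degrees) and at rest on the mat within 50 mm of where it stood, and the three fuses are in its rear bay (all of step 3 and value of joint drawer_wide below 0.005 m and x of fuse0_mid in the frame of tray_mid between -0.048 and 0.001 m and y of fuse0_mid in the frame of tray_mid between -0.033 and 0.033 m and z of fuse0_mid in the frame of tray_mid between -0.024 and 0.028 m and x of fuse1_mid in the frame of tray_mid between -0.048 and 0.001 m and y of fuse1_mid in the frame of tray_mid between -0.033 and 0.033 m and z of fuse1_mid in the frame of tray_mid between -0.024 and 0.028 m and x of fuse2_mid in the frame of tray_mid between -0.048 and 0.001 m and y of fuse2_mid in the frame of tray_mid between -0.033 and 0.033 m and z of fuse2_mid in the frame of tray_mid between -0.024 and 0.028 m and angle between tray_mid's own z axis and vertical below 0.1 rad and height (world z) of tray_mid below 0.031 m and distance of tray_mid from where it was at the start of the episode below 0.05 m and linear speed of tray below 0.02 m/s); the robot touches nothing.
It fails at once if a fuse leaves the tray's rear bay (not ((x of fuse0_mid in the frame of tray_mid between -0.048 and 0.001 m and y of fuse0_mid in the frame of tray_mid between -0.033 and 0.033 m and z of fuse0_mid in the frame of tray_mid between -0.024 and 0.028 m) and (x of fuse1_mid in the frame of tray_mid between -0.048 and 0.001 m and y of fuse1_mid in the frame of tray_mid between -0.033 and 0.033 m and z of fuse1_mid in the frame of tray_mid between -0.024 and 0.028 m) and (x of fuse2_mid in the frame of tray_mid between -0.048 and 0.001 m and y of fuse2_mid in the frame of tray_mid between -0.033 and 0.033 m and z of fuse2_mid in the frame of tray_mid between -0.024 and 0.028 m))).
It fails at once if the fingers touch a standoff or a fuse (contact force between the fingers and standoff0 above 0.5 N or contact force between the fingers and standoff1 above 0.5 N or contact force between the fingers and standoff2 above 0.5 N or contact force between the fingers and standoff3 above 0.5 N or contact force between the fingers and fuse0 above 0.5 N or contact force between the fingers and fuse1 above 0.5 N or contact force between the fingers and fuse2 above 0.5 N).
It fails at once if the narrow drawer is opened by more than 15 mm (value of joint drawer_narrow above 0.015 m).
It fails at once if another thing on the bench (jar, reel, vials, pliers, screwdriver) is shifted by more than 25 mm (distance of any of jar_mid, reel_mid, vial0_mid, vial1_mid, pliers_mid, driver_mid from where it was at the start of the episode above 0.025 m).
It also fails if it takes over 70 s, if anything falls off the work surface, if the arm or the gripper's body presses on something with over 40 N, if the wrist force passes 120 N, or if a joint passes its speed limit or range.

## Working session

There is one attempt and no reset: what is moved stays moved. The work goes in short steps, Python scripts to look and compute and a tool call to move; the robot and the scene stay as the last step left them, time stands still between calls to the robot, and variables do not carry over. Pictures are saved under pics/ and viewed, at most 10 in all, crops included, and the job is handed in when it is done.

Besides the shell and the picture viewer there is one more tool, called after ">>>" as name(argument=value, ...) on one line, values as JSON. step_arm: Moves the arm, as the interface text tells. Its arguments: {"type":"object","properties":{"moves":{"type":"array","items":{"type":"object","properties":{"rx":{"type":"number"},"ry":{"type":"number"},"rz":{"type":"number"},"dx":{"type":"number"},"dy":{"type":"number"},"dz":{"type":"number"},"gripper":{"type":"number"}}}},"grip_force":{"type":"number"}},"required":["moves"]}

```bash
mkdir -p pics
cat > h.py <<'E'
import numpy as np,cv2
from scipy.spatial.transform import Rotation as R
from bench import r
def cam(n):
    c=r.camera_info(n);K=np.array(c["mtx"],float);M=cv2.Rodrigues(np.array(c["rvec"],float))[0];t=np.array(c["tvec"],float).ravel()
    return K,M,t
def ray(n,px,z):
    K,M,t=cam(n);o=-M.T@t;d=M.T@np.linalg.solve(K,[px[0],px[1],1.]);return o+d*(z-o[2])/d[2]
def proj(n,p):
    K,M,t=cam(n);q=K@(M@np.array(p)+t);return q[:2]/q[2]
def tri(ps,pt):
    A=[];b=[]
    for n,px in(("side",ps),("top",pt)):
        K,M,t=cam(n);o=-M.T@t;d=M.T@np.linalg.solve(K,[px[0],px[1],1.]);d/=np.linalg.norm(d);P=np.eye(3)-np.outer(d,d);A.append(P);b.append(P@o)
    x=np.linalg.lstsq(np.vstack(A),np.hstack(b),rcond=None)[0];return x
E
python3 - <<'E'
from h import *
for n in("side","top"):
    cv2.imwrite(f"pics/{n}0.png",cv2.resize(r.grab_frame(n),(784,588),interpolation=cv2.INTER_CUBIC))
    K,M,t=cam(n);print(n,K[0,0],-M.T@t,M[2])
o=r.get_obs();print(o["tcp_pos"],o["orientation"],r.tcp_to_tips,R.from_rotvec(o["orientation"]).as_matrix())
E
```

```text
side 410.22918054563286 [ 0.33333334 -0.81568936  0.79021158] [ 0.18352232  0.74678169 -0.63924695]
top 491.99210167811566 [0.45886735 0.00314814 1.19613925] [ 0.07442365  0.00553166 -0.99721137]
[ 0.29568933 -0.60624594  0.25242073] [-3.05952880e+00 -7.06409254e-01  7.63036899e-04] 0.022 [[ 8.98777298e-01  4.38404703e-01 -8.27151689e-04]
 [ 4.38405467e-01 -8.98776181e-01  1.42215244e-03]
 [-1.19945917e-04 -1.64082615e-03 -9.99998647e-01]]
```

View pics/side0.png

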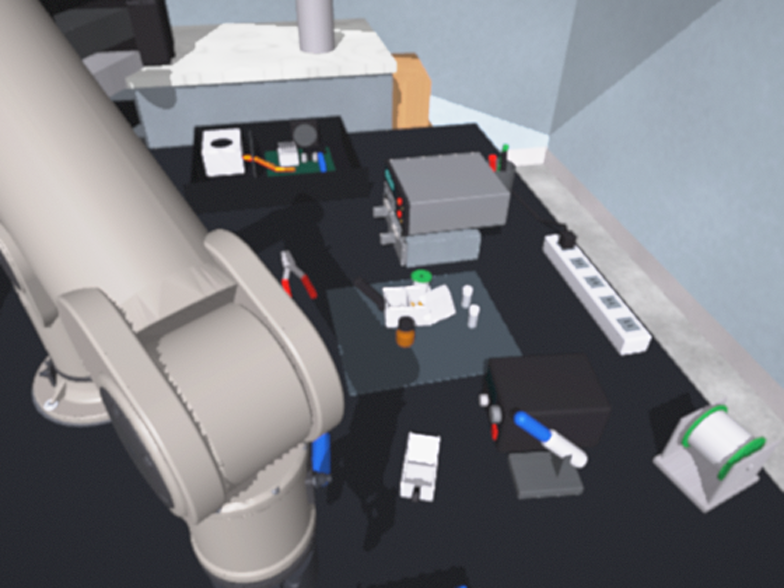

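View pics/top0.png

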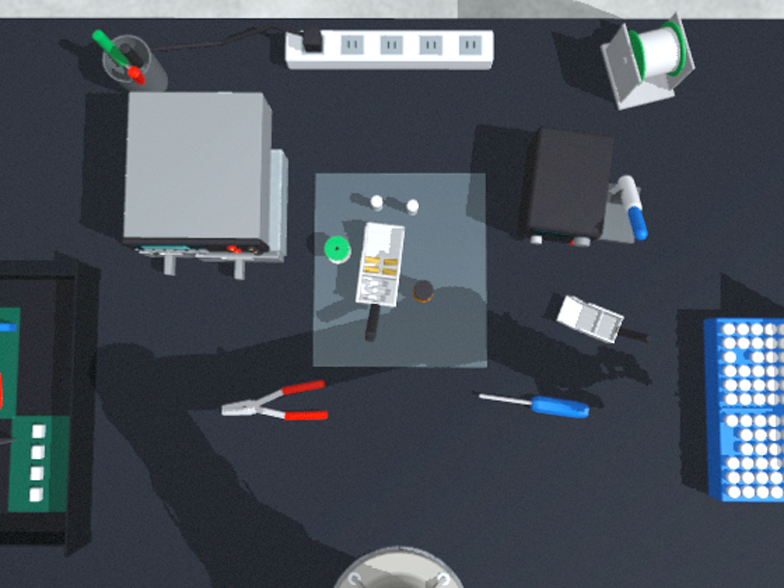

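The side view shows the robot at left, with the tray on the mat at about (415,305). In the top view the tray is at about (380,265), with its handle at (373,322), the reel at (337,250), the jar at (423,291) and the vials at (377,202) and (412,206). The narrow tab is at (169,263) and the wide tab at (239,268). The small look-alike tray is at (590,318).

Run:
```python
from h import *
im=r.grab_frame("top");s=r.grab_frame("side")
cv2.imwrite("pics/c1.png",cv2.resize(im[130:260,95:320],None,fx=3.5,fy=3.5,interpolation=cv2.INTER_CUBIC))
cv2.imwrite("pics/c2.png",cv2.resize(s[100:280,220:400],None,fx=3.3,fy=3.3,interpolation=cv2.INTER_CUBIC))
for nm,px,z in [("widetab",(239,268),.045),("narrowtab",(169,263),.045),("tray RL",(357,303),.048),("RR",(396,305),.048),("lipL",(365,224),.033),("lipR",(404,226),.033),("handle top",(371,338),.1),("jar",(423,291),.055),("reel",(337,248),.042),("v0",(377,202),.048),("v1",(412,206),.048),("pl",(255,407),.01),("drv",(560,406),.012),("unit fr R",(287,262),.064),("dmm fL",(124,238),.16),("dmm fR",(271,238),.16),("matL",(316,366),0),("matTop",(316,173),0)]:
    print(nm,ray("top",(px[0]/1.4,px[1]/1.4),z).round(3))
# white tray mask
hsv=cv2.cvtColor(im,cv2.COLOR_BGR2HSV);m=((hsv[...,2]>150)&(hsv[...,1]<60)).astype(np.uint8)
m=cv2.morphologyEx(m,cv2.MORPH_CLOSE,np.ones((5,5)))
c,_=cv2.findContours(m,0,2)
for k in c:
    if cv2.contourArea(k)>400:print(cv2.minAreaRect(k),cv2.contourArea(k))
```

```text
widetab [0.591 0.27  0.045]
narrowtab [0.599 0.388 0.045]
tray RL [0.532 0.071 0.048]
RR [0.529 0.006 0.048]
lipL [0.668 0.059 0.033]
lipR [ 0.665 -0.007  0.033]
handle top [0.473 0.045 0.1  ]
jar [ 0.552 -0.039  0.055]
reel [0.626 0.106 0.042]
v0 [0.703 0.039 0.048]
v1 [ 0.697 -0.021  0.048]
pl [0.356 0.246 0.01 ]
drv [ 0.361 -0.274  0.012]
unit fr R [0.599 0.186 0.064]
dmm fL [0.623 0.42  0.16 ]
dmm fR [0.623 0.196 0.16 ]
matL [0.426 0.144 0.   ]
matTop [0.765 0.148 0.   ]
((286.5, 405.0), (28.0, 87.0), 90.0) 1337.0
((538.5, 325.5), (59.0, 41.0), 90.0) 2026.0
((537.0, 259.5), (57.0, 44.0), 90.0) 2348.0
((421.13775634765625, 227.31478881835938), (44.21378707885742, 21.297117233276367), 21.370620727539062) 859.5
((271.3923034667969, 188.36155700683594), (29.39623260498047, 59.16456604003906), 7.125016689300537) 1619.5
((146.5, 131.99996948242188), (131.99996948242188, 114.99998474121094), 90.0) 11222.0
((277.982666015625, 34.99549865722656), (148.15090942382812, 27.259836196899414), 0.4982115924358368) 3590.0
((279.5, 38.5), (77.0, 559.0), 90.0) 8777.0
```

View pics/c1.png

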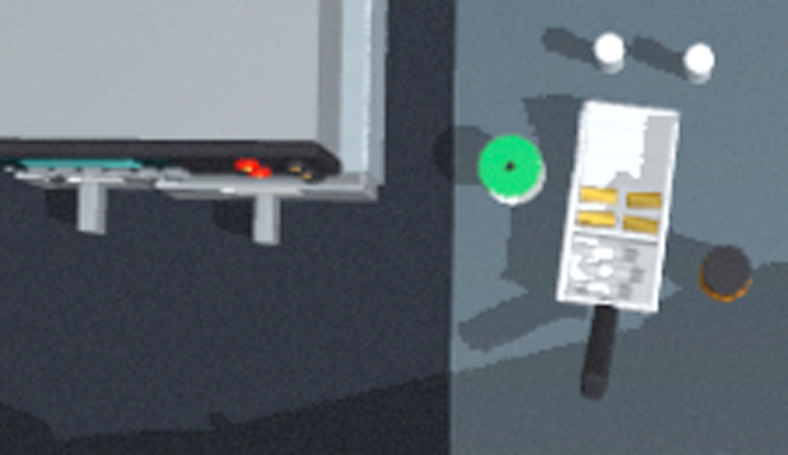

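View pics/c2.png

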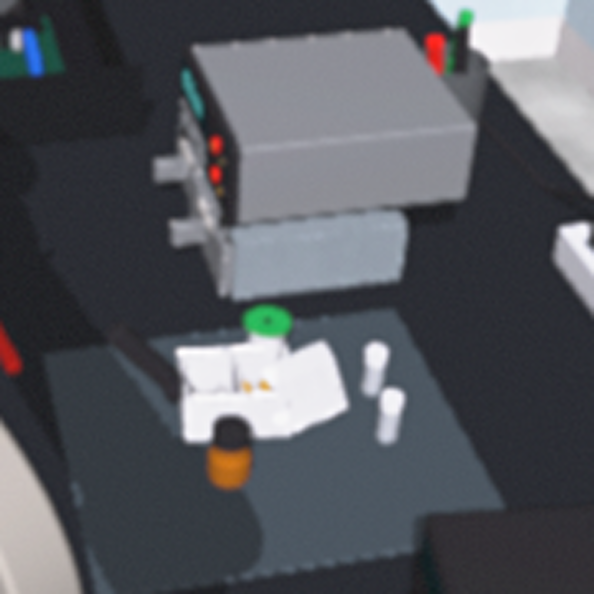

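The crops show the wide tab from (267,195) to (266,240) in crop 1 and the narrow tab's end at (92,232). The four brass standoffs are in the front bay, the fuses sit behind the divider, and the black handle points toward the robot. Next I'll refine the numbers and plan the approach to the tab.

```bash
cat >> h.py <<'E'
def Rt(yaw,tilt):
    "tool y=-world y, z forward tilted from down by tilt deg, then yawed (deg)"
    c,s=np.cos(np.radians(tilt)),np.sin(np.radians(tilt))
    return R.from_euler('z',yaw,degrees=True).as_matrix()@np.array([[c,0,s],[0,-1,0],[s,0,-c]])
def plan(wps,step=40,ang=8,start=None):
    "wps: list of (pos of grasp TCP, R). prints rows"
    o=r.get_obs();p,Q=(np.array(o["tcp_pos"]),R.from_rotvec(o["orientation"]).as_matrix()) if start is None else start
    out=[]
    for P,T in wps:
        P=np.array(P,float);d=P-p;w=R.from_matrix(Q.T@T).as_rotvec(degrees=True)
        n=max(1,int(np.ceil(max(np.linalg.norm(d)*1000/step,np.linalg.norm(w)/ang))))
        for i in range(n):
            w=R.from_matrix(Q.T@T).as_rotvec(degrees=True)/(n-i);d=Q.T@(P-p)*1000/(n-i)
            d=d.round(0 if n-i>1 else 1);w=w.round(1)
            out.append(dict(zip(("dx","dy","dz","rx","ry","rz"),[float(v) for v in (*d,*w)])))
            p=p+Q@d/1000;Q=Q@R.from_rotvec(w,degrees=True).as_matrix()
        
    import json
    print(len(out),"["+",".join("{"+",".join(f'"{k}":{v:g}' for k,v in o.items() if v)+"}" for o in out)+"]")
    return p,Q
def st():
    o=r.get_obs();Q=R.from_rotvec(o["orientation"]).as_matrix()
    print("t",round(o["clock"],2),"p",np.array(o["tcp_pos"]).round(4),"z",Q[:,2].round(3),"y",Q[:,1].round(3),"q",np.array(o["joints"]).round(2),"F",np.array(o["contact_force"]).round(1),"w",o["grip_width"])
E
python3 - <<'E'
from h import *
c=lambda x,y:(x/3.5+95-.36,y/3.5+130-.36)
for nm,px,z in[("wide tip",(266,238),.045),("wide base",(268,197),.045),("narrow tip",(92,229),.045),("narrow base",(92,187),.045),("unit R front top",(376,187),.064),("unit front L?",(160,180),.064),("RL",(557,301),.048),("RR",(656,311),.048),("LL",(583,102),.033),("LR",(680,110),.033),("hend",(592,385),.1),("div L",(574,233),.048),("div R",(664,240),.048)]:
    print(nm,ray("top",c(*px),z).round(4))
R0=Rt(0,0)
plan([((.45,-.40,.32),Rt(0,15)),((.50,0,.32),Rt(0,25)),((.46,.27,.2),Rt(0,45))])
E
```

```text
wide tip [0.5759 0.27   0.045 ]
wide base [0.6036 0.2693 0.045 ]
narrow tip [0.5814 0.3874 0.045 ]
narrow base [0.6099 0.3883 0.045 ]
unit R front top [0.6082 0.1934 0.064 ]
unit front L? [0.6123 0.3369 0.064 ]
RL [0.5341 0.0737 0.048 ]
RR [0.5277 0.0075 0.048 ]
LL [0.6714 0.0581 0.033 ]
LR [ 0.6661 -0.0082  0.033 ]
hend [0.4773 0.0477 0.1   ]
div L [0.5798 0.0627 0.048 ]
div R [0.5754 0.0024 0.048 ]
26 [{"dx":33,"dy":-17,"dz":-10,"rx":-0.5,"ry":2.1,"rz":3.7},{"dx":32,"dy":-19,"dz":-9,"rx":-0.5,"ry":2.1,"rz":3.7},{"dx":31,"dy":-21,"dz":-7,"rx":-0.5,"ry":2.1,"rz":3.7},{"dx":30,"dy":-23,"dz":-7,"rx":-0.5,"ry":2.1,"rz":3.7},{"dx":28,"dy":-24,"dz":-6,"rx":-0.5,"ry":2.1,"rz":3.7},{"dx":27,"dy":-26,"dz":-5,"rx":-0.5,"ry":2.1,"rz":3.7},{"dx":25.3,"dy":-27.9,"dz":-3.6,"rx":-0.4,"ry":2.2,"rz":3.7},{"dx":4,"dy":-36,"dz":1,"ry":0.9},{"dx":4,"dy":-36,"dz":1,"ry":0.9},{"dx":4,"dy":-36,"dz":1,"ry":0.9},{"dx":4,"dy":-37,"dz":2,"ry":0.9},{"dx":4,"dy":-36,"dz":2,"ry":0.9},{"dx":5,"dy":-37,"dz":2,"ry":0.9},{"dx":4,"dy":-36,"dz":1,"ry":0.9},{"dx":4,"dy":-37,"dz":2,"ry":0.9},{"dx":5,"dy":-36,"dz":2,"ry":0.9},{"dx":4,"dy":-37,"dz":2,"ry":0.9},{"dx":4.7,"dy":-36.1,"dz":1.2,"ry":1,"rz":-0.1},{"dx":-11,"dy":-34,"dz":11,"ry":2.5},{"dx":-11,"dy":-34,"dz":11,"ry":2.5},{"dx":-12,"dy":-34,"dz":11,"ry":2.5},{"dx":-12,"dy":-34,"dz":10,"ry":2.5},{"dx":-13,"dy":-33,"dz":9,"ry":2.5},{"dx":-13,"dy":-34,"dz":9,"ry":2.5},{"dx":-14,"dy":-33,"dz":8,"ry":2.5},{"dx":-13.4,"dy":-34,"dz":8.3,"rx":-0.1,"ry":2.5}]
```

>>> step_arm(moves=[{"dx": 33,"dy": -17,"dz": -10,"rx": -0.5,"ry": 2.1,"rz": 3.7,"gripper": 1},{"dx": 32,"dy": -19,"dz": -9,"rx": -0.5,"ry": 2.1,"rz": 3.7},{"dx": 31,"dy": -21,"dz": -7,"rx": -0.5,"ry": 2.1,"rz": 3.7},{"dx": 30,"dy": -23,"dz": -7,"rx": -0.5,"ry": 2.1,"rz": 3.7},{"dx": 28,"dy": -24,"dz": -6,"rx": -0.5,"ry": 2.1,"rz": 3.7},{"dx": 27,"dy": -26,"dz": -5,"rx": -0.5,"ry": 2.1,"rz": 3.7},{"dx": 25,"dy": -28,"dz": -4,"rx": -0.4,"ry": 2.2,"rz": 3.7},{"dx": 4,"dy": -36,"dz": 1,"ry": 0.9},{"dx": 4,"dy": -36,"dz": 1,"ry": 0.9},{"dx": 4,"dy": -36,"dz": 1,"ry": 0.9},{"dx": 4,"dy": -37,"dz": 2,"ry": 0.9},{"dx": 4,"dy": -36,"dz": 2,"ry": 0.9},{"dx": 5,"dy": -37,"dz": 2,"ry": 0.9},{"dx": 4,"dy": -36,"dz": 1,"ry": 0.9},{"dx": 4,"dy": -37,"dz": 2,"ry": 0.9},{"dx": 5,"dy": -36,"dz": 2,"ry": 0.9},{"dx": 4,"dy": -37,"dz": 2,"ry": 0.9},{"dx": 4.7,"dy": -36,"dz": 1,"ry": 1}])

```text
invalid input at $.moves[1]: expected keys rx, ry, rz, dx, dy, dz, gripper
```

Run:
```python
from h import *
st()
u=np.array([np.cos(np.radians(-2.7)),np.sin(np.radians(-2.7)),0])
tab=np.array([.593,.269,.034]);T=Rt(-2.7,50);g=tab-u*.003+[0,0,.003]-.003*T[:,2]
s=plan([(g-.09*T[:,2]+[0,0,.02],T)]);plan([(g,T)],step=20,start=s)
```

```text
t 0.2 p [ 0.2958 -0.6064  0.2527] z [-0.001  0.001 -1.   ] y [ 0.438 -0.899 -0.001] q [ 1.01  0.48  0.02  1.56 -0.01  1.11 -0.08] F [ 0.2  0.7 -0.5] w 0.08538562824759348
23 [{"dx":25,"dy":-30,"dz":6,"rx":-0.5,"ry":2.1,"rz":1.2},{"dx":25,"dy":-31,"dz":7,"rx":-0.5,"ry":2.1,"rz":1.2},{"dx":24,"dy":-31,"dz":7,"rx":-0.5,"ry":2.1,"rz":1.2},{"dx":23,"dy":-32,"dz":8,"rx":-0.6,"ry":2.1,"rz":1.2},{"dx":22,"dy":-32,"dz":8,"rx":-0.5,"ry":2.1,"rz":1.2},{"dx":21,"dy":-33,"dz":9,"rx":-0.5,"ry":2.1,"rz":1.2},{"dx":20,"dy":-33,"dz":9,"rx":-0.5,"ry":2.1,"rz":1.2},{"dx":19,"dy":-34,"dz":10,"rx":-0.6,"ry":2.1,"rz":1.1},{"dx":18,"dy":-34,"dz":10,"rx":-0.5,"ry":2.1,"rz":1.2},{"dx":17,"dy":-35,"dz":10,"rx":-0.5,"ry":2.2,"rz":1.1},{"dx":15,"dy":-35,"dz":11,"rx":-0.6,"ry":2.1,"rz":1.2},{"dx":14,"dy":-36,"dz":11,"rx":-0.5,"ry":2.2,"rz":1.1},{"dx":13,"dy":-36,"dz":11,"rx":-0.6,"ry":2.1,"rz":1.2},{"dx":12,"dy":-36,"dz":11,"rx":-0.5,"ry":2.2,"rz":1.1},{"dx":11,"dy":-37,"dz":11,"rx":-0.6,"ry":2.1,"rz":1.2},{"dx":10,"dy":-37,"dz":11,"rx":-0.6,"ry":2.2,"rz":1.1},{"dx":9,"dy":-37,"dz":11,"rx":-0.5,"ry":2.1,"rz":1.2},{"dx":7,"dy":-37,"dz":11,"rx":-0.6,"ry":2.2,"rz":1.1},{"dx":6,"dy":-38,"dz":11,"rx":-0.5,"ry":2.1,"rz":1.2},{"dx":5,"dy":-38,"dz":11,"rx":-0.6,"ry":2.2,"rz":1.1},{"dx":4,"dy":-38,"dz":10,"rx":-0.5,"ry":2.1,"rz":1.2},{"dx":3,"dy":-38,"dz":10,"rx":-0.6,"ry":2.2,"rz":1.1},{"dx":2.2,"dy":-39.1,"dz":10.6,"rx":-0.5,"ry":2.1,"rz":1.2}]
6 [{"dx":-3,"dz":17},{"dx":-2,"dz":17},{"dx":-3,"dz":17},{"dx":-2,"dz":17},{"dx":-3,"dz":17},{"dx":-2.3,"dz":17.9}]
```

```bash
sed -i 's/for k,v in o.items() if v)/for k,v in o.items())/; s/step=40,ang=8/step=58,ang=9.5/' h.py
python3 - <<'E'
from h import *
u=np.array([np.cos(np.radians(-2.7)),np.sin(np.radians(-2.7)),0])
tab=np.array([.593,.269,.034]);T=Rt(-2.7,50);g=tab-u*.003+[0,0,.003]-.003*T[:,2]
s=plan([((.45,-.40,.32),Rt(0,15)),((.48,0,.32),Rt(0,30)),(g-.09*T[:,2]+[0,0,.02],T)])
E
```

```text
18 [{"dx":46,"dy":-24,"dz":-13,"rx":-0.7,"ry":3,"rz":5.2},{"dx":44,"dy":-27,"dz":-12,"rx":-0.7,"ry":2.9,"rz":5.2},{"dx":42,"dy":-31,"dz":-10,"rx":-0.7,"ry":3,"rz":5.1},{"dx":39,"dy":-35,"dz":-8,"rx":-0.7,"ry":2.9,"rz":5.2},{"dx":37,"dy":-38.5,"dz":-5.6,"rx":-0.7,"ry":3,"rz":5.1},{"dx":4,"dy":-57,"dz":1,"rx":0,"ry":2.1,"rz":0},{"dx":4,"dy":-57,"dz":1,"rx":0,"ry":2.1,"rz":0},{"dx":4,"dy":-57,"dz":1,"rx":0,"ry":2.2,"rz":0},{"dx":4,"dy":-57,"dz":2,"rx":0,"ry":2.1,"rz":0},{"dx":4,"dy":-57,"dz":2,"rx":0,"ry":2.2,"rz":0},{"dx":4,"dy":-57,"dz":2,"rx":0,"ry":2.1,"rz":0},{"dx":4.1,"dy":-58,"dz":1.9,"rx":0,"ry":2.2,"rz":0.1},{"dx":-11,"dy":-45,"dz":33,"rx":-0.3,"ry":3.3,"rz":0.3},{"dx":-14,"dy":-46,"dz":31,"rx":-0.3,"ry":3.3,"rz":0.3},{"dx":-15,"dy":-46,"dz":31,"rx":-0.3,"ry":3.3,"rz":0.4},{"dx":-18,"dy":-45,"dz":29,"rx":-0.3,"ry":3.3,"rz":0.3},{"dx":-19,"dy":-46,"dz":28,"rx":-0.3,"ry":3.4,"rz":0.4},{"dx":-21.7,"dy":-45.6,"dz":26.5,"rx":-0.2,"ry":3.3,"rz":0.3}]
```

>>> step_arm(moves=[{"dx": 46,"dy": -24,"dz": -13,"rx": -0.7,"ry": 3,"rz": 5.2,"gripper": 1},{"dx": 44,"dy": -27,"dz": -12,"rx": -0.7,"ry": 2.9,"rz": 5.2,"gripper": 1},{"dx": 42,"dy": -31,"dz": -10,"rx": -0.7,"ry": 3,"rz": 5.1,"gripper": 1},{"dx": 39,"dy": -35,"dz": -8,"rx": -0.7,"ry": 2.9,"rz": 5.2,"gripper": 1},{"dx": 37,"dy": -38,"dz": -6,"rx": -0.7,"ry": 3,"rz": 5.1,"gripper": 1},{"dx": 4,"dy": -57,"dz": 1,"rx": 0,"ry": 2.1,"rz": 0,"gripper": 1},{"dx": 4,"dy": -57,"dz": 1,"rx": 0,"ry": 2.1,"rz": 0,"gripper": 1},{"dx": 4,"dy": -57,"dz": 1,"rx": 0,"ry": 2.2,"rz": 0,"gripper": 1},{"dx": 4,"dy": -57,"dz": 2,"rx": 0,"ry": 2.1,"rz": 0,"gripper": 1},{"dx": 4,"dy": -57,"dz": 2,"rx": 0,"ry": 2.2,"rz": 0,"gripper": 1},{"dx": 4,"dy": -57,"dz": 2,"rx": 0,"ry": 2.1,"rz": 0,"gripper": 1},{"dx": 4,"dy": -58,"dz": 2,"rx": 0,"ry": 2.2,"rz": 0,"gripper": 1}])

```text
clock: 1.7
tcp_pos: [0.4798, 0.0011, 0.3206]
orientation: [3.032, 0.002, 0.818]
contact_force: [1.0, -0.7, -0.3]
grip_width: 0.0855
gripper_force: 0.0
```

Run:
```python
from h import *
st()
u=np.array([np.cos(np.radians(-2.7)),np.sin(np.radians(-2.7)),0])
tab=np.array([.593,.269,.034]);T=Rt(-2.7,50);g=tab-u*.003+[0,0,.003]-.003*T[:,2]
s=plan([(g-.09*T[:,2]+[0,0,.02],T)])
```

```text
t 1.7 p [0.4798 0.0011 0.3206] z [ 0.503 -0.001 -0.864] y [ 0.001 -1.     0.002] q [ 0.43 -0.14 -0.55  2.23 -0.01  0.51 -1.7 ] F [ 1.  -0.7 -0.3] w 0.08552019471681854
6 [{"dx":-11,"dy":-45,"dz":33,"rx":-0.3,"ry":3.3,"rz":0.4},{"dx":-14,"dy":-45,"dz":32,"rx":-0.3,"ry":3.3,"rz":0.4},{"dx":-16,"dy":-46,"dz":30,"rx":-0.3,"ry":3.3,"rz":0.3},{"dx":-17,"dy":-46,"dz":29,"rx":-0.3,"ry":3.3,"rz":0.4},{"dx":-20,"dy":-45,"dz":28,"rx":-0.2,"ry":3.3,"rz":0.3},{"dx":-21.2,"dy":-45.6,"dz":26.8,"rx":-0.3,"ry":3.3,"rz":0.4}]
```

>>> step_arm(moves=[{"dx": -11,"dy": -45,"dz": 33,"rx": -0.3,"ry": 3.3,"rz": 0.4,"gripper": 1},{"dx": -14,"dy": -45,"dz": 32,"rx": -0.3,"ry": 3.3,"rz": 0.4,"gripper": 1},{"dx": -16,"dy": -46,"dz": 30,"rx": -0.3,"ry": 3.3,"rz": 0.3,"gripper": 1},{"dx": -17,"dy": -46,"dz": 29,"rx": -0.3,"ry": 3.3,"rz": 0.4,"gripper": 1},{"dx": -20,"dy": -45,"dz": 28,"rx": -0.2,"ry": 3.3,"rz": 0.3,"gripper": 1},{"dx": -21,"dy": -46,"dz": 27,"rx": -0.3,"ry": 3.3,"rz": 0.4,"gripper": 1}])

```text
clock: 2.45
tcp_pos: [0.492, 0.0775, 0.248]
orientation: [2.954, -0.042, 0.912]
contact_force: [-0.2, -1.0, 0.2]
grip_width: 0.0854
gripper_force: 0.0
```

Run:
```python
from h import *
st()
u=np.array([np.cos(np.radians(-2.7)),np.sin(np.radians(-2.7)),0])
tab=np.array([.593,.269,.034]);T=Rt(-2.7,50);g=tab-u*.003+[0,0,.003]-.003*T[:,2]
s=plan([(g,T)],step=25)
s=r.grab_frame("side");t=r.grab_frame("top")
a=cv2.resize(t[130:260,95:320],None,fx=2.4,fy=2.4,interpolation=2);b=cv2.resize(s[80:260,200:400],None,fx=1.7,fy=1.7,interpolation=2)
c=np.zeros((600,560,3),np.uint8);c[:a.shape[0],:a.shape[1]]=a;c[a.shape[0]:a.shape[0]+288,:b.shape[1]]=b[:288];cv2.imwrite("pics/d.png",c)
```

```text
t 2.45 p [0.492  0.0775 0.248 ] z [ 0.563 -0.055 -0.825] y [-0.04  -0.998  0.04 ] q [-0.16 -0.   -0.31  2.34  0.86  0.41 -2.81] F [-0.2 -1.   0.2] w 0.08536694217998407
12 [{"dx":-3,"dy":-17,"dz":18,"rx":0.1,"ry":1.3,"rz":0.2},{"dx":-4,"dy":-17,"dz":18,"rx":0.1,"ry":1.3,"rz":0.1},{"dx":-4,"dy":-17,"dz":18,"rx":0.1,"ry":1.3,"rz":0.2},{"dx":-5,"dy":-17,"dz":18,"rx":0.1,"ry":1.3,"rz":0.1},{"dx":-5,"dy":-17,"dz":18,"rx":0.1,"ry":1.3,"rz":0.2},{"dx":-6,"dy":-17,"dz":17,"rx":0.1,"ry":1.3,"rz":0.1},{"dx":-6,"dy":-17,"dz":17,"rx":0.1,"ry":1.3,"rz":0.2},{"dx":-7,"dy":-16,"dz":17,"rx":0.1,"ry":1.3,"rz":0.1},{"dx":-7,"dy":-16,"dz":17,"rx":0.2,"ry":1.3,"rz":0.2},{"dx":-7,"dy":-17,"dz":17,"rx":0.1,"ry":1.3,"rz":0.1},{"dx":-8,"dy":-16,"dz":18,"rx":0.2,"ry":1.3,"rz":0.2},{"dx":-8.5,"dy":-16.5,"dz":17,"rx":0.1,"ry":1.3,"rz":0.1}]
```

View pics/d.png

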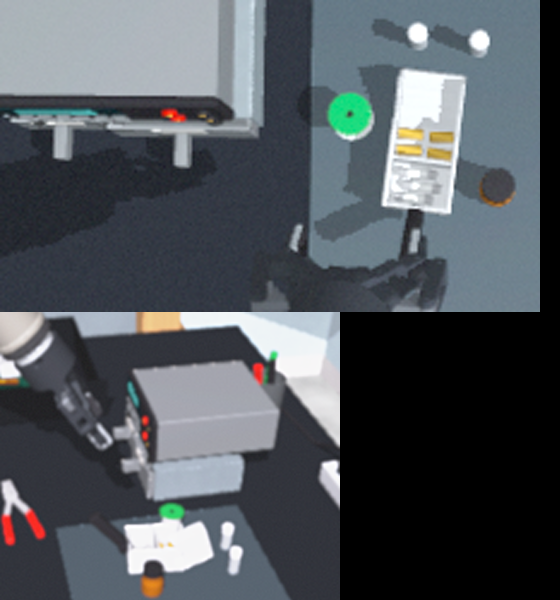

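The gripper only got about a third of the way. The last joint is near its limit and the wrist is almost straight, so I'll flip the tool half a turn about its z axis, which gives the same grasp.

>>> step_arm(moves=[{"dx": 0,"dy": 0,"dz": -5,"rx": 0,"ry": -1.5,"rz": -10,"gripper": 1},{"dx": 0,"dy": 0,"dz": -5,"rx": 0,"ry": -1.5,"rz": -10,"gripper": 1},{"dx": 0,"dy": 0,"dz": -5,"rx": 0,"ry": 0,"rz": -10,"gripper": 1},{"dx": 0,"dy": 0,"dz": -5,"rx": 0,"ry": 0,"rz": -10,"gripper": 1},{"dx": 0,"dy": 0,"dz": 0,"rx": 0,"ry": 0,"rz": -10,"gripper": 1},{"dx": 0,"dy": 0,"dz": 0,"rx": 0,"ry": 0,"rz": -10,"gripper": 1},{"dx": 0,"dy": 0,"dz": 0,"rx": 0,"ry": 0,"rz": -10,"gripper": 1},{"dx": 0,"dy": 0,"dz": 0,"rx": 0,"ry": 0,"rz": -10,"gripper": 1},{"dx": 0,"dy": 0,"dz": 0,"rx": 0,"ry": 0,"rz": -10,"gripper": 1},{"dx": 0,"dy": 0,"dz": 0,"rx": 0,"ry": 0,"rz": -10,"gripper": 1}])

```text
clock: 3.8
tcp_pos: [0.4814, 0.0776, 0.2655]
orientation: [1.735, 2.006, 0.417]
contact_force: [1.1, -0.0, -0.6]
grip_width: 0.0852
gripper_force: 0.0
```

```bash
cat > kin.py <<'E'
from h import *
from scipy.optimize import least_squares
LO=np.array([-2.96,-.34,-1.41,.24,-1.37,.17,-2.96]);HI=np.array([2.96,2.1,1.46,2.44,4.51,1.92,2.96])
def fk(q,k,sg):
    # k: base yaw, d1,d3,d5,d7,a3,a5,toolyaw, const for q5
    rz=lambda a:R.from_euler('z',a).as_matrix();ry=lambda a:R.from_euler('y',a).as_matrix()
    p=np.array([0,0,k[1]]);A=rz(k[0]+sg[0]*q[0])@ry(q[1])
    A2=A@rz(sg[1]*q[2]);p=p+A2@[k[5],0,k[2]]
    A3=A2@ry(q[3]);p=p+A3@[k[6],0,k[3]]
    A4=A3@rz(sg[2]*q[4])@ry(q[5]);p=p+A4@[k[7],0,k[4]]
    return p,A4@rz(sg[3]*q[6]+k[8])
E
python3 - <<'E'
from kin import *
import json,itertools
o=r.get_obs();st()
D=[([1.009,.477,.022,1.555,-.011,1.109,-.083],[.2957,-.6064,.2527],R.from_rotvec([-3.0595288,-.706409,.000763]).as_matrix()),
([.43,-.14,-.55,2.23,-.01,.51,-1.70],[.4798,.0011,.3206],R.from_rotvec([3.032,.002,.818]).as_matrix()),
([-.16,0,-.31,2.34,.86,.41,-2.81],[.492,.0775,.248],R.from_rotvec([2.954,-.042,.912]).as_matrix()),
(list(map(float,o["joints"])),list(map(float,o["tcp_pos"])),R.from_rotvec(o["orientation"]).as_matrix())]
best=None
for sg in itertools.product([1,-1],repeat=4):
    for y0 in(-2,0,2):
      for t0 in (0,1.6,3.1,-1.6):
        def f(k):
            e=[]
            for q,p,Q in D:
                a,B=fk(q,k,sg);e+=list((a-p)*5)+list((B-Q).ravel()*.5)
            return np.array(e)
        s=least_squares(f,[y0,.3,.4,.4,.25,0,0,0,t0],max_nfev=60)
        if best is None or s.cost<best[0]:best=(s.cost,sg,s.x.tolist())
print(best);json.dump(best,open("kin.json","w"))
for q,p,Q in D:
    a,B=fk(q,best[2],best[1]);print((a-p).round(4),np.abs(B-Q).max().round(3))
E
```

```text
t 3.8 p [0.4814 0.0776 0.2655] z [ 0.52  -0.065 -0.852] y [0.848 0.162 0.505] q [-0.19 -0.04 -0.28  2.31  0.64  0.49 -0.84] F [ 1.1 -0.  -0.6] w 0.08523122164175508
(np.float64(0.005740273801500155), (-1, -1, -1, -1), [-0.10200008370512187, 0.2573149162442686, 0.5825995047198608, 0.4649352153578886, 0.33386366999104233, -0.011934938661313198, -0.015464698099542635, 0.0062377706386457675, 1.4779528049614845])
[-0.0055 -0.002   0.0008] 0.008
[ 0.0064  0.0115 -0.0048] 0.051
[ 0.0012 -0.0001  0.0033] 0.054
[-0.0066 -0.0006  0.0007] 0.053
```

```bash
cat >> kin.py <<'E'
import json
_,SG,KK=json.load(open("kin.json"))
def ik(P,T,q0s=None,n=12):
    rng=np.random.default_rng(0);best=None
    q0=np.array(r.get_obs()["joints"])
    for i in range(n):
        s0=np.clip(q0 if i==0 else q0+rng.normal(0,.6,7),LO+.05,HI-.05)
        mid=(LO+HI)/2
        f=lambda q:np.r_[(fk(q,KK,SG)[0]-P)*10,(fk(q,KK,SG)[1]-T).ravel()*2,.003*(q-q0)]
        s=least_squares(f,s0,bounds=(LO+.02,HI-.02),max_nfev=80)
        if best is None or s.cost<best.cost:best=s
    a,B=fk(best.x,KK,SG);return best.x,np.linalg.norm(a-P),np.degrees(np.arccos(np.clip((np.trace(B.T@T)-1)/2,-1,1)))
F=np.diag([-1.,-1,1])
def rep(nm,P,T):
    q,e,a=ik(np.array(P),T);print(nm,q.round(2),"err mm %.1f deg %.1f"%(e*1e3,a))
E
python3 - <<'E'
from kin import *
for t in(40,50,60):
    T=Rt(-2.7,t)@F
    rep(("tab",t),[.588,.269,.037],T);rep(("pulled",t),[.474,.274,.037],T)
for t in (25,40,55,65):
    for fl in(0,1):
        T=Rt(-6,t)@(F if fl else np.eye(3));rep(("tray",t,fl),[.492,.043,.079],T)
        T=Rt(0,t-75)@(F if fl else np.eye(3));rep(("pour",t,fl),[.56,.27,.26],T)
E
```

```text
('tab', 40) [-0.4   0.68 -0.47  2.26  2.03  0.77 -1.1 ] err mm 0.0 deg 0.0
('pulled', 40) [-0.06  1.21 -1.39  2.42  1.92  1.71 -0.96] err mm 2.1 deg 0.5
('tab', 50) [-0.46  0.76 -0.46  2.33  2.2   1.04 -1.32] err mm 0.0 deg 0.0
('pulled', 50) [-0.19  1.26 -1.3   2.42  2.    1.9  -1.08] err mm 14.2 deg 3.1
('tab', 60) [-0.57  0.86 -0.38  2.37  2.3   1.29 -1.49] err mm 0.0 deg 0.0
('pulled', 60) [-0.41  1.17 -1.    2.42  2.03  1.9  -1.34] err mm 20.9 deg 4.5
('tray', 25, 0) [ 0.67  0.81 -1.39  2.42  1.61  0.97  2.8 ] err mm 6.0 deg 1.4
('pour', 25, 0) [-0.14  0.91 -0.62  1.17 -0.    1.9  -2.31] err mm 5.1 deg 1.6
('tray', 25, 1) [ 0.67  0.81 -1.39  2.42  1.61  0.97 -0.34] err mm 6.0 deg 1.4
('pour', 25, 1) [-0.14  0.91 -0.62  1.17  0.    1.9   0.83] err mm 5.1 deg 1.6
('tray', 40, 0) [ 0.58  0.85 -1.39  2.42  1.74  1.13  2.65] err mm 41.0 deg 9.8
('pour', 40, 0) [-0.36  0.72 -0.16  1.28 -0.13  1.72 -2.06] err mm 0.0 deg 0.0
('tray', 40, 1) [ 0.58  0.85 -1.39  2.42  1.74  1.13 -0.49] err mm 41.0 deg 9.8
('pour', 40, 1) [-0.02  0.86 -0.89  1.28  0.22  1.74  0.7 ] err mm 0.0 deg 0.0
('tray', 55, 0) [ 0.38  1.01 -1.39  2.42  1.88  1.54  2.44] err mm 74.4 deg 17.2
('pour', 55, 0) [-0.39  0.57 -0.15  1.44 -0.06  1.45 -2.08] err mm 0.0 deg 0.0
('tray', 55, 1) [ 0.38  1.01 -1.39  2.42  1.88  1.54 -0.7 ] err mm 74.4 deg 17.2
('pour', 55, 1) [-0.    0.7  -0.86  1.44  0.29  1.5   0.71] err mm 0.0 deg 0.0
('tray', 65, 0) [ 0.06  1.13 -1.16  2.42  2.    1.9   2.09] err mm 91.5 deg 20.5
('pour', 65, 0) [-0.42  0.48 -0.15  1.55 -0.01  1.27 -2.11] err mm 0.0 deg 0.0
('tray', 65, 1) [ 0.06  1.13 -1.16  2.42  2.    1.9  -1.05] err mm 91.5 deg 20.5
('pour', 65, 1) [ 0.01  0.6  -0.85  1.55  0.34  1.32  0.69] err mm 0.0 deg 0.0
```

Run:
```python
from kin import *
T=Rt(-2.7,40)@F;u=Rt(-2.7,90)[:,2]
g=np.array([.593,.269,.034])-u*.004+[0,0,.003]-.003*T[:,2]
print(g)
plan([(g-.1*T[:,2]-.02*u,T)],step=30,ang=7)
```

```text
[0.58707822 0.26927926 0.03929813]
12 [{"dx":18,"dy":-2,"dz":10,"rx":-0.6,"ry":-0.5,"rz":-6.5},{"dx":18,"dy":-0,"dz":10,"rx":-0.6,"ry":-0.5,"rz":-6.5},{"dx":18,"dy":2,"dz":10,"rx":-0.7,"ry":-0.5,"rz":-6.5},{"dx":18,"dy":3,"dz":10,"rx":-0.7,"ry":-0.5,"rz":-6.5},{"dx":17,"dy":5,"dz":10,"rx":-0.6,"ry":-0.4,"rz":-6.5},{"dx":16,"dy":7,"dz":10,"rx":-0.7,"ry":-0.5,"rz":-6.5},{"dx":16,"dy":9,"dz":10,"rx":-0.6,"ry":-0.4,"rz":-6.5},{"dx":15,"dy":11,"dz":10,"rx":-0.7,"ry":-0.5,"rz":-6.5},{"dx":13,"dy":12,"dz":10,"rx":-0.6,"ry":-0.4,"rz":-6.5},{"dx":12,"dy":13,"dz":10,"rx":-0.7,"ry":-0.5,"rz":-6.5},{"dx":11,"dy":15,"dz":10,"rx":-0.6,"ry":-0.4,"rz":-6.5},{"dx":8.7,"dy":15,"dz":10.5,"rx":-0.7,"ry":-0.5,"rz":-6.5}]
```

>>> step_arm(moves=[{"dx": 18,"dy": -2,"dz": 10,"rx": -0.6,"ry": -0.5,"rz": -6.5,"gripper": 1},{"dx": 18,"dy": 0,"dz": 10,"rx": -0.6,"ry": -0.5,"rz": -6.5,"gripper": 1},{"dx": 18,"dy": 2,"dz": 10,"rx": -0.7,"ry": -0.5,"rz": -6.5,"gripper": 1},{"dx": 18,"dy": 3,"dz": 10,"rx": -0.7,"ry": -0.5,"rz": -6.5,"gripper": 1},{"dx": 17,"dy": 5,"dz": 10,"rx": -0.6,"ry": -0.4,"rz": -6.5,"gripper": 1},{"dx": 16,"dy": 7,"dz": 10,"rx": -0.7,"ry": -0.5,"rz": -6.5,"gripper": 1},{"dx": 16,"dy": 9,"dz": 10,"rx": -0.6,"ry": -0.4,"rz": -6.5,"gripper": 1},{"dx": 15,"dy": 11,"dz": 10,"rx": -0.7,"ry": -0.5,"rz": -6.5,"gripper": 1},{"dx": 13,"dy": 12,"dz": 10,"rx": -0.6,"ry": -0.4,"rz": -6.5,"gripper": 1},{"dx": 12,"dy": 13,"dz": 10,"rx": -0.7,"ry": -0.5,"rz": -6.5,"gripper": 1},{"dx": 11,"dy": 15,"dz": 10,"rx": -0.6,"ry": -0.4,"rz": -6.5,"gripper": 1},{"dx": 9,"dy": 15,"dz": 10,"rx": -0.7,"ry": -0.5,"rz": -6.5,"gripper": 1}])

```text
clock: 5.3
tcp_pos: [0.5036, 0.2745, 0.1163]
orientation: [0.062, 2.443, -0.018]
contact_force: [0.2, -0.8, 0.1]
grip_width: 0.0854
gripper_force: 0.0
```

```bash
cat > fit.py <<'E'
from kin import *
# refit from logged exact poses
D=[json.loads(l) for l in open("log.jsonl")]
def f(k):
    e=[]
    for q,p,w in D:
        a,B=fk(q,k,SG);e+=list((a-p)*5)+list((B-R.from_rotvec(w).as_matrix()).ravel()*.5)
    return np.array(e)
s=least_squares(f,KK);print(s.x.round(4),np.abs(f(s.x)).max());json.dump((s.cost,SG,s.x.tolist()),open("kin.json","w"))
E
cat >> h.py <<'E'
def log():
    import json
    o=r.get_obs();open("log.jsonl","a").write(json.dumps([[float(v) for v in o[k]] for k in("joints","tcp_pos","orientation")])+"\n")
E
python3 - <<'E'
import json
from h import *
open("log.jsonl","w").write(json.dumps([[1.009,.477,.022,1.555,-.011,1.109,-.083],[.2957,-.6064,.2527],[-3.0595288,-.706409,.000763]])+"\n"+json.dumps([[-.19,-.04,-.28,2.31,.64,.49,-.84],[.4814,.0776,.2655],[1.735,2.006,.417]])+"\n")
st();log()
E
python3 fit.py
python3 - <<'E'
from kin import *
T=Rt(-2.7,40)@F;u=Rt(-2.7,90)[:,2]
g=np.array([.593,.269,.034])-u*.004+[0,0,.003]-.003*T[:,2]
plan([(g-.1*T[:,2]-.02*u,T)])
E
```

```text
t 5.3 p [0.5036 0.2745 0.1163] z [ 0.642 -0.029 -0.766] y [0.05  0.999 0.003] q [-0.53  0.45 -0.42  2.28  1.64  0.72 -0.83] F [ 0.2 -0.8  0.1] w 0.08542688474577712
[-9.6700e-02  2.9830e-01  5.2490e-01  4.9460e-01  2.7830e-01  2.9000e-02
  6.0000e-04  3.5000e-02  1.4868e+00] 0.035202093552579514
1 [{"dx":0.8,"dy":-1.2,"dz":-0.1,"rx":0.1,"ry":-0,"rz":-0.2}]
```

Run:
```python
from kin import *
T=Rt(-2.7,40)@F;u=Rt(-2.7,90)[:,2]
g=np.array([.593,.269,.034])-u*.004+[0,0,.003]-.003*T[:,2]
plan([(g,T)],step=25)
for x in(0,.05,.08,.1,.115):
  for t in(40,30):
    rep((x,t),g-u*x,Rt(-2.7,t)@F)
```

```text
5 [{"dx":-3,"dy":-0,"dz":23,"rx":0,"ry":-0,"rz":-0},{"dx":-3,"dy":-0,"dz":22,"rx":0,"ry":-0,"rz":-0.1},{"dx":-3,"dy":-0,"dz":23,"rx":0,"ry":-0,"rz":-0},{"dx":-3,"dy":-1,"dz":22,"rx":0,"ry":-0,"rz":-0.1},{"dx":-2.6,"dy":-0.3,"dz":22.7,"rx":0.1,"ry":-0,"rz":-0}]
(0, 40) [-0.41  0.68 -0.39  2.19  2.02  0.69 -1.03] err mm 0.0 deg 0.0
(0, 30) [-0.39  0.63 -0.37  2.1   1.61  0.5  -0.61] err mm 0.0 deg 0.0
(0.05, 40) [-0.44  0.66 -0.42  2.27  2.03  0.75 -1.12] err mm 0.0 deg 0.0
(0.05, 30) [-0.44  0.6  -0.39  2.2   1.69  0.53 -0.77] err mm 0.0 deg 0.0
(0.08, 40) [-0.47  0.65 -0.44  2.32  2.03  0.79 -1.17] err mm 0.0 deg 0.0
(0.08, 30) [-0.46  0.58 -0.41  2.25  1.72  0.56 -0.85] err mm 0.0 deg 0.0
(0.1, 40) [-0.49  0.65 -0.45  2.35  2.02  0.81 -1.2 ] err mm 0.0 deg 0.0
(0.1, 30) [-0.47  0.57 -0.42  2.29  1.74  0.57 -0.9 ] err mm 0.0 deg 0.0
(0.115, 40) [-0.51  0.65 -0.46  2.38  2.02  0.83 -1.23] err mm 0.0 deg 0.0
(0.115, 30) [-0.48  0.57 -0.43  2.31  1.75  0.59 -0.94] err mm 0.0 deg 0.0
```

>>> step_arm(moves=[{"dx": -3,"dy": 0,"dz": 23,"rx": 0,"ry": 0,"rz": 0,"gripper": 1},{"dx": -3,"dy": 0,"dz": 22,"rx": 0,"ry": 0,"rz": 0,"gripper": 1},{"dx": -3,"dy": 0,"dz": 23,"rx": 0,"ry": 0,"rz": 0,"gripper": 1},{"dx": -3,"dy": -1,"dz": 22,"rx": 0,"ry": 0,"rz": 0,"gripper": 1},{"dx": -3,"dy": 0,"dz": 23,"rx": 0,"ry": 0,"rz": 0,"gripper": 1},{"dx": 0,"dy": 0,"dz": 0,"rx": 0,"ry": 0,"rz": 0,"gripper": -0.6},{"dx": 0,"dy": 0,"dz": 0,"rx": 0,"ry": 0,"rz": 0,"gripper": -1},{"dx": 0,"dy": 0,"dz": 0,"rx": 0,"ry": 0,"rz": 0,"gripper": -1},{"dx": 0,"dy": 0,"dz": 0,"rx": 0,"ry": 0,"rz": 0,"gripper": -1},{"dx": 0,"dy": 0,"dz": 0,"rx": 0,"ry": 0,"rz": 0,"gripper": -1},{"dx": 0,"dy": 0,"dz": 0,"rx": 0,"ry": 0,"rz": 0,"gripper": -1},{"dx": 0,"dy": 0,"dz": 0,"rx": 0,"ry": 0,"rz": 0,"gripper": -1}], grip_force=50)

```text
clock: 6.8
tcp_pos: [0.5869, 0.2721, 0.0403]
orientation: [0.059, 2.442, -0.014]
contact_force: [-1.6, 5.1, 3.0]
grip_width: 0.0117
gripper_force: 49.7
```

```bash
python3 - <<'E'
from kin import *
st();log()
o=r.get_obs();p=np.array(o["tcp_pos"]);Q=R.from_rotvec(o["orientation"]).as_matrix();u=Rt(-2.7,90)[:,2]
plan([(p-.115*u,Q)],step=20)
E
python3 fit.py
```

```text
t 6.8 p [0.5869 0.2721 0.0403] z [ 0.643 -0.026 -0.765] y [0.046 0.999 0.005] q [-0.47  0.66 -0.35  2.15  1.89  0.69 -0.93] F [-1.6  5.1  3. ] w 0.011672903234038313
6 [{"dx":15,"dy":0,"dz":-12,"rx":0,"ry":0,"rz":0},{"dx":15,"dy":0,"dz":-12,"rx":0,"ry":0,"rz":0},{"dx":15,"dy":0,"dz":-13,"rx":0,"ry":0,"rz":0},{"dx":14,"dy":0,"dz":-12,"rx":0,"ry":0,"rz":0},{"dx":15,"dy":0,"dz":-13,"rx":0,"ry":0,"rz":0},{"dx":14,"dy":0.1,"dz":-12,"rx":0,"ry":0,"rz":0}]
[-9.5500e-02  2.9360e-01  5.1820e-01  4.9670e-01  2.6410e-01  3.8400e-02
 -6.0000e-04  4.2300e-02  1.4903e+00] 0.03897857139245425
```

>>> step_arm(moves=[{"dx": 15,"dy": 0,"dz": -12,"rx": 0,"ry": 0,"rz": 0,"gripper": -1},{"dx": 15,"dy": 0,"dz": -12,"rx": 0,"ry": 0,"rz": 0,"gripper": -1},{"dx": 15,"dy": 0,"dz": -13,"rx": 0,"ry": 0,"rz": 0,"gripper": -1},{"dx": 14,"dy": 0,"dz": -12,"rx": 0,"ry": 0,"rz": 0,"gripper": -1},{"dx": 15,"dy": 0,"dz": -13,"rx": 0,"ry": 0,"rz": 0,"gripper": -1},{"dx": 14,"dy": 0,"dz": -12,"rx": 0,"ry": 0,"rz": 0,"gripper": -1},{"dx": 0,"dy": 0,"dz": 0,"rx": 0,"ry": 0,"rz": 0,"gripper": -1},{"dx": 0,"dy": 0,"dz": 0,"rx": 0,"ry": 0,"rz": 0,"gripper": -1}])

```text
clock: 7.8
tcp_pos: [0.4723, 0.2728, 0.0401]
orientation: [0.066, 2.44, -0.024]
contact_force: [-1.5, -3.4, 7.6]
grip_width: 0.0117
gripper_force: 56.3
```

```bash
python3 - <<'E'
from kin import *
st();log()
s=r.grab_frame("side");t=r.grab_frame("top")
a=cv2.resize(t[130:260,95:320],None,fx=2.4,fy=2.4,interpolation=2);b=cv2.resize(s[80:260,200:400],None,fx=1.6,fy=1.6,interpolation=2)
c=np.zeros((600,560,3),np.uint8);c[:a.shape[0],:a.shape[1]]=a;c[a.shape[0]:a.shape[0]+288,:b.shape[1]]=b[:288];cv2.imwrite("pics/e.png",c)
E
python3 fit.py
```

```text
t 7.8 p [0.4723 0.2728 0.0401] z [ 0.644 -0.035 -0.764] y [0.054 0.999 0.   ] q [-0.57  0.62 -0.44  2.34  1.85  0.84 -1.12] F [-1.5 -3.4  7.6] w 0.011661643362981438
[-0.0957  0.2928  0.5364  0.4849  0.3041  0.0049 -0.0051  0.0127  1.4917] 0.056362018104127165
```

View pics/e.png

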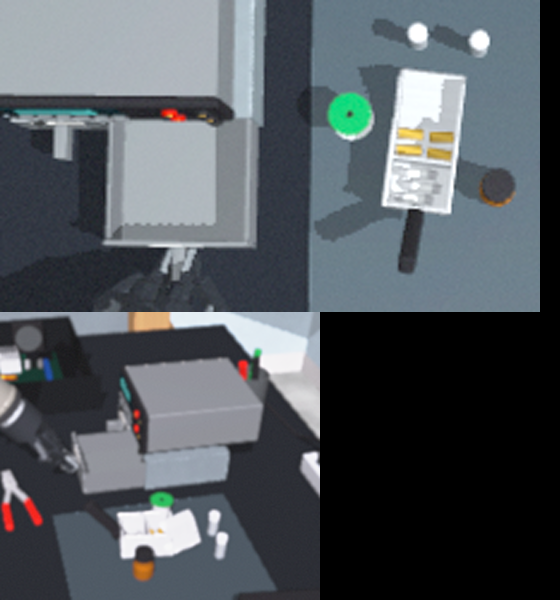

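The drawer is open about 115 mm, with its interior at roughly (110–250, 120–240) in the top crop, and the tray is undisturbed. I'll release the tab and back away, logging poses to improve the kinematic fit.

>>> step_arm(moves=[{"dx": 0,"dy": 0,"dz": 0,"rx": 0,"ry": 0,"rz": 0,"gripper": 0},{"dx": 0,"dy": 0,"dz": 0,"rx": 0,"ry": 0,"rz": 0,"gripper": 0},{"dx": 0,"dy": 0,"dz": 0,"rx": 0,"ry": 0,"rz": 0,"gripper": 0},{"dx": 0,"dy": 0,"dz": -20,"rx": 0,"ry": 0,"rz": 0,"gripper": 0},{"dx": 5,"dy": 0,"dz": -30,"rx": 0,"ry": 0,"rz": 0,"gripper": 0},{"dx": 20,"dy": 0,"dz": -40,"rx": 0,"ry": -2,"rz": 0,"gripper": 0},{"dx": -40,"dy": 0,"dz": -40,"rx": 0,"ry": -4,"rz": 0,"gripper": 0},{"dx": -40,"dy": 0,"dz": -40,"rx": 0,"ry": -5,"rz": 0,"gripper": 0},{"dx": 0,"dy": -20,"dz": 0,"rx": 0,"ry": -5,"rz": 0,"gripper": 0}])

```text
clock: 9.02
tcp_pos: [0.3973, 0.2758, 0.2014]
orientation: [0.004, 2.193, -0.084]
contact_force: [-0.6, 0.3, -4.3]
grip_width: 0.0428
gripper_force: 0.0
```

```bash
cat > fit.py <<'E'
from kin import *
D=[json.loads(l) for l in open("log.jsonl")]
base=np.array(KK) if len(KK)==16 else np.r_[-.1,.29,.53,.49,.29,.0,0,0,1.49,np.zeros(7)]
def f(k):
    e=[]
    for q,p,w in D:
        a,B=fk(np.array(q),k,SG);e+=list((a-p)*5)+list((B-R.from_rotvec(w).as_matrix()).ravel())
    return np.r_[e,.02*k[9:],.02*k[5:8]]
s=least_squares(f,base);print(s.x.round(3),np.abs(f(s.x)[:12*len(D)].reshape(-1,12)).max(1).round(3));json.dump((s.cost,SG,s.x.tolist()),open("kin.json","w"))
E
sed -i 's/^    p=np.array(\[0,0,k\[1\]\])/    q=np.array(q)+(k[9:16] if len(k)>9 else 0);&/' kin.py
python3 -c "
from h import *
st();log()"; python3 fit.py
```

```text
t 9.03 p [0.3973 0.2758 0.2014] z [ 0.811 -0.062 -0.582] y [ 0.034  0.998 -0.059] q [-0.42  0.4  -0.97  2.43  1.54  1.25 -0.95] F [-0.6  0.3 -4.3] w 0.04283385946530045
[-1.02e-01  2.95e-01  5.46e-01  4.92e-01  3.24e-01 -3.90e-02 -1.00e-03
  7.00e-03  1.51e+00 -0.00e+00  2.90e-02 -1.80e-02 -3.60e-02  3.50e-02
 -1.70e-02 -0.00e+00] [0.034 0.066 0.016 0.028 0.022 0.028]
```

```bash
sed -i 2d log.jsonl; python3 fit.py
python3 - <<'E'
from kin import *
from itertools import product
for fl in(0,1):
    X=F if fl else np.eye(3)
    for t in(10,15,20,25,30):
        rep(("tray",t,fl),[.492,.043,.079],Rt(-6,t)@X)
d=lambda yaw:Rt(yaw,90)[:,2]
for t in(15,25):
  for yaw in(90,60,45,30,0,-30,-60,-90):
    lip=np.array([.553,.271,.08]);P=lip-.0014*d(yaw)+[0,0,.182]
    rep(("pour",t,yaw),P,Rt(yaw,t-75)@F)
E
```

```text
[-0.127  0.306  0.547  0.523  0.33  -0.053  0.     0.014  1.51   0.
  0.019 -0.055 -0.025  0.041 -0.002  0.   ] [0.015 0.025 0.032 0.032 0.02 ]
('tray', 10, 0) [ 0.17  0.4  -0.45  2.18  0.48  0.5  -2.34] err mm 0.0 deg 0.0
('tray', 15, 0) [ 0.08  0.35 -0.36  2.24  0.56  0.39 -2.43] err mm 0.0 deg 0.0
('tray', 20, 0) [-0.09  0.32 -0.17  2.3   0.66  0.26 -2.56] err mm 0.0 deg 0.0
('tray', 25, 0) [ 0.59  0.56 -1.04  2.38  1.53  0.64  2.94] err mm 0.4 deg 0.2
('tray', 30, 0) [ 0.74  0.96 -1.39  2.42  1.76  1.12  2.87] err mm 1.6 deg 0.4
('tray', 10, 1) [ 0.72  0.85 -1.29  2.19  1.19  0.99  0.2 ] err mm 0.0 deg 0.0
('tray', 15, 1) [ 0.7   0.75 -1.23  2.25  1.26  0.87  0.12] err mm 0.0 deg 0.0
('tray', 20, 1) [ 0.63  0.61 -1.11  2.31  1.34  0.7   0.01] err mm 0.0 deg 0.0
('tray', 25, 1) [ 0.44  0.44 -0.84  2.37  1.47  0.48 -0.18] err mm 0.0 deg 0.0
('tray', 30, 1) [ 0.74  0.96 -1.39  2.42  1.76  1.12 -0.27] err mm 1.6 deg 0.4
('pour', 15, 90) [-0.73  0.83 -0.26  1.38  0.78  1.9   2.02] err mm 0.0 deg 0.0
('pour', 15, 60) [-1.15  1.05  0.91  1.19 -0.04  1.9   2.37] err mm 8.7 deg 3.0
('pour
[... 422 characters left out ...]
8  1.07 -1.39  1.93  0.06  0.66 -0.33] err mm 0.0 deg 0.0
('pour', 25, 90) [-0.51  0.81 -0.61  1.42  0.85  1.9   1.92] err mm 0.0 deg 0.0
('pour', 25, 60) [-0.78  0.84  0.12  1.21  0.27  1.9   1.94] err mm 0.0 deg 0.0
('pour', 25, 45) [-0.89  0.88  0.5   1.19 -0.04  1.9   1.96] err mm 8.1 deg 2.8
('pour', 25, 30) [-0.65  0.84  0.15  1.2  -0.04  1.9   1.61] err mm 14.9 deg 5.1
('pour', 25, 0) [-0.18  0.92 -0.52  1.18 -0.04  1.9   0.9 ] err mm 2.0 deg 0.7
('pour', 25, -30) [ 0.28  1.22 -1.39  1.35  0.31  1.67  0.06] err mm 0.0 deg 0.0
('pour', 25, -60) [ 0.52  1.12 -1.39  1.62  0.23  1.22 -0.2 ] err mm 0.0 deg 0.0
('pour', 25, -90) [ 0.73  0.95 -1.39  1.9   0.18  0.72 -0.5 ] err mm 0.0 deg 0.0
```

Run:
```python
from kin import *
T=Rt(-6,20)@F;g=np.array([.493,.044,.079])-.003*T[:,2]
s=plan([((.46,.2,.26),Rt(-6,25)@F),(g-.1*T[:,2],T)]);plan([(g,T)],step=25,start=s)
d=lambda yaw:Rt(yaw,90)[:,2]
def grip(lip,yaw,tip): # tool pose for tray lip pos
    v=R.from_euler('z',yaw,degrees=True).as_matrix()@R.from_euler('y',tip,degrees=True).as_matrix()
    return np.array(lip)+v@[-.1766,0,.0459],Rt(yaw,20-tip)@F
for yaw in(-90,-75):
  for z,tip in((.14,0),(.12,30),(.08,60),(.062,75)):
    P,T=grip((.55,.285,z),yaw,tip);print(P.round(3));rep((yaw,tip),P,T)
rep("rot",[.5,.1,.26],Rt(-90,20)@F);rep("rot",[.5,.1,.26],Rt(-45,20)@F);rep("lift",[.49,.043,.26],Rt(-6,20)@F)
```

```text
8 [{"dx":-20,"dy":-19,"dz":5,"rx":-0,"ry":7.4,"rz":1.3},{"dx":-22,"dy":-19,"dz":3,"rx":-0,"ry":7.4,"rz":1.3},{"dx":-22,"dy":-18,"dz":-0,"rx":-0,"ry":7.3,"rz":1.4},{"dx":-22.2,"dy":-18,"dz":-3.2,"rx":-0,"ry":7.4,"rz":1.3},{"dx":6,"dy":-38,"dz":21,"rx":-0,"ry":1.2,"rz":0},{"dx":5,"dy":-38,"dz":21,"rx":-0,"ry":1.3,"rz":0},{"dx":5,"dy":-38,"dz":20,"rx":-0,"ry":1.2,"rz":0},{"dx":4.3,"dy":-37.6,"dz":20.9,"rx":-0,"ry":1.3,"rz":0}]
5 [{"dx":-0,"dy":0,"dz":20,"rx":-0,"ry":-0,"rz":0},{"dx":-0,"dy":0,"dz":20,"rx":-0,"ry":-0,"rz":0},{"dx":-0,"dy":0,"dz":20,"rx":-0,"ry":-0,"rz":0},{"dx":-0,"dy":0,"dz":20,"rx":-0,"ry":-0,"rz":0},{"dx":-0,"dy":0,"dz":20,"rx":-0,"ry":-0,"rz":0}]
[0.55  0.462 0.186]
(-90, 0) [-0.47  0.95 -0.91  1.31  0.83  1.62 -1.38] err mm 0.0 deg 0.0
[0.55  0.415 0.248]
(-90, 30) [ 0.02  0.8  -1.21  1.6   0.69  1.19 -1.26] err mm 0.0 deg 0.0
[0.55  0.334 0.256]
(-90, 60) [ 0.54  0.89 -1.39  1.86  0.4   0.76 -0.82] err mm 0.0 deg 0.0
[0.55  0.286 0.244]
(-90, 75) [ 0.73  1.05 -1.39  1.93  0.18  0.65 -0.46] err mm 0.0 deg 0.0
[0.504 0.456 0.186]
(-75, 0) [-0.46  0.88 -0.94  1.46  0.87  1.55 -1.24] err mm 0.0 deg 0.0
[0.516 0.411 0.248]
(-75, 30) [ 0.05  0.83 -1.29  1.64  0.7   1.23 -1.05] err mm 0.0 deg 0.0
[0.537 0.332 0.256]
(-75, 60) [ 0.49  0.96 -1.39  1.77  0.35  0.95 -0.57] err mm 0.0 deg 0.0
[0.55  0.286 0.244]
(-75, 75) [ 0.63  1.13 -1.39  1.78  0.19  0.93 -0.31] err mm 0.0 deg 0.0
rot [ 0.21  0.44 -0.94  1.85  0.64  1.36 -0.96] err mm 0.0 deg 0.0
rot [ 0.56  0.49 -1.39  2.02  0.88  1.24 -0.4 ] err mm 0.0 deg 0.0
lift [ 0.2  -0.01 -0.43  2.15  0.11  0.68  1.16] err mm 0.0 deg 0.0
```

>>> step_arm(moves=[{"dx": -20,"dy": -19,"dz": 5,"rx": 0,"ry": 7.4,"rz": 1.3,"gripper": 0},{"dx": -22,"dy": -19,"dz": 3,"rx": 0,"ry": 7.4,"rz": 1.3,"gripper": 0},{"dx": -22,"dy": -18,"dz": 0,"rx": 0,"ry": 7.3,"rz": 1.4,"gripper": 0},{"dx": -22,"dy": -18,"dz": -3,"rx": 0,"ry": 7.4,"rz": 1.3,"gripper": 0},{"dx": 6,"dy": -38,"dz": 21,"rx": 0,"ry": 1.2,"rz": 0,"gripper": 0},{"dx": 5,"dy": -38,"dz": 21,"rx": 0,"ry": 1.3,"rz": 0,"gripper": 0},{"dx": 5,"dy": -38,"dz": 20,"rx": 0,"ry": 1.2,"rz": 0,"gripper": 0},{"dx": 4,"dy": -38,"dz": 21,"rx": 0,"ry": 1.3,"rz": 0,"gripper": 0},{"dx": 0,"dy": 0,"dz": 0,"rx": 0,"ry": 0,"rz": 0,"gripper": 0}])

```text
clock: 10.15
tcp_pos: [0.4499, 0.0437, 0.158]
orientation: [0.146, 2.769, -0.073]
contact_force: [0.0, 0.2, 0.3]
grip_width: 0.0427
gripper_force: 0.0
```

Run:
```python
from kin import *
st();log()
T=Rt(-6,20)@F;g=np.array([.493,.044,.079])-.003*T[:,2]
s=plan([(g-.1*T[:,2],T)]);plan([(g,T)],step=25)
```

```text
t 10.15 p [0.4499 0.0437 0.158 ] z [ 0.356 -0.07  -0.932] y [ 0.111  0.993 -0.032] q [ 0.44  0.21 -0.86  2.35  0.85  0.48  0.34] F [0.  0.2 0.3] w 0.04273212046415987
1 [{"dx":-13.5,"dy":4.3,"dz":-14,"rx":-1.8,"ry":1.2,"rz":0.3}]
4 [{"dx":-3,"dy":2,"dz":21,"rx":-0.5,"ry":0.3,"rz":0.1},{"dx":-3,"dy":2,"dz":22,"rx":-0.4,"ry":0.3,"rz":0.1},{"dx":-3,"dy":1,"dz":21,"rx":-0.5,"ry":0.3,"rz":0.1},{"dx":-3.1,"dy":1.5,"dz":21.9,"rx":-0.4,"ry":0.3,"rz":0}]
```

>>> step_arm(moves=[{"dx": -6,"dy": 5,"dz": 5,"rx": -1.0,"ry": 0.6,"rz": 0.2,"gripper": 0},{"dx": -6,"dy": 2,"dz": 20,"rx": -0.8,"ry": 0.6,"rz": 0.1,"gripper": 0},{"dx": 0,"dy": 0,"dz": 20,"rx": 0,"ry": 0,"rz": 0,"gripper": 0},{"dx": 0,"dy": 0,"dz": 20,"rx": 0,"ry": 0,"rz": 0,"gripper": 0},{"dx": 0,"dy": 0,"dz": 20,"rx": 0,"ry": 0,"rz": 0,"gripper": 0},{"dx": 0,"dy": 0,"dz": 0,"rx": 0,"ry": 0,"rz": 0,"gripper": 0}])

```text
clock: 10.9
tcp_pos: [0.4933, 0.0516, 0.0837]
orientation: [0.136, 2.787, -0.021]
contact_force: [0.7, 0.8, 0.2]
grip_width: 0.0426
gripper_force: 0.0
```

Run:
```python
from kin import *
st();log()
T=Rt(-6,20)@F;g=np.array([.493,.044,.079])-.003*T[:,2]
plan([(g,T)],step=25)
s=r.grab_frame("side");t=r.grab_frame("top")
a=cv2.resize(t[150:270,190:330],None,fx=3,fy=3,interpolation=2);b=cv2.resize(s[170:270,220:360],None,fx=2.4,fy=2.4,interpolation=2)
c=np.zeros((600,420,3),np.uint8);c[:360]=a;c[360:,:336]=b;cv2.imwrite("pics/f.png",c)
```

```text
t 10.9 p [0.4933 0.0516 0.0837] z [ 0.343 -0.031 -0.939] y [0.097 0.995 0.002] q [ 0.27  0.42 -0.68  2.31  1.23  0.42  0.02] F [0.7 0.8 0.2] w 0.042647530139516596
1 [{"dx":1.2,"dy":-7.6,"dz":1.6,"rx":0.3,"ry":0.2,"rz":0.4}]
```

View pics/f.png

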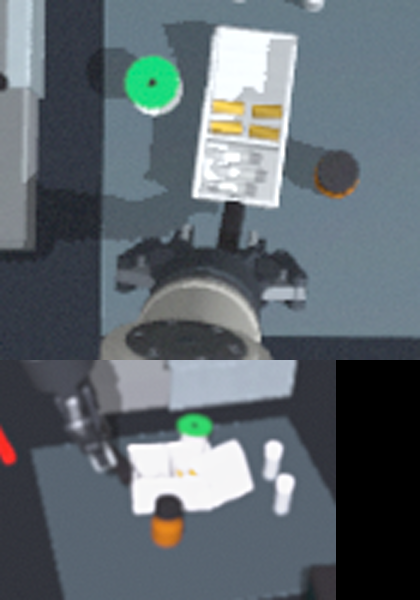

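The handle is at (233,225), to the right of the centre between the fingers at (185,233) and (258,233). That agrees with the 7.6 mm correction, so I'll shift and close.

>>> step_arm(moves=[{"dx": 1,"dy": -7.6,"dz": 1.5,"rx": 0.3,"ry": 0.2,"rz": 0.4,"gripper": 0},{"dx": 0,"dy": 0,"dz": 0,"rx": 0,"ry": 0,"rz": 0,"gripper": 0},{"dx": 0,"dy": 0,"dz": 0,"rx": 0,"ry": 0,"rz": 0,"gripper": -0.4},{"dx": 0,"dy": 0,"dz": 0,"rx": 0,"ry": 0,"rz": 0,"gripper": -0.5},{"dx": 0,"dy": 0,"dz": 0,"rx": 0,"ry": 0,"rz": 0,"gripper": -0.6},{"dx": 0,"dy": 0,"dz": 0,"rx": 0,"ry": 0,"rz": 0,"gripper": -0.8},{"dx": 0,"dy": 0,"dz": 0,"rx": 0,"ry": 0,"rz": 0,"gripper": -1},{"dx": 0,"dy": 0,"dz": 0,"rx": 0,"ry": 0,"rz": 0,"gripper": -1},{"dx": 0,"dy": 0,"dz": 0,"rx": 0,"ry": 0,"rz": 0,"gripper": -1}], grip_force=100)

```text
clock: 12.12
tcp_pos: [0.4919, 0.0428, 0.0829]
orientation: [0.148, 2.788, -0.028]
contact_force: [-2.8, 0.6, 5.7]
grip_width: 0.0152
gripper_force: 97.6
```

Run:
```python
from kin import *
st();log()
o=r.get_obs();p=np.array(o["tcp_pos"]);Q=R.from_rotvec(o["orientation"]).as_matrix()
json.dump([p.tolist(),Q.tolist()],open("grasp.json","w"))
plan([(p+[0,0,.18],Q)],step=20)
```

```text
t 12.12 p [0.4919 0.0428 0.0829] z [ 0.341 -0.037 -0.939] y [ 0.106  0.994 -0.001] q [ 0.28  0.42 -0.67  2.32  1.24  0.42  0.03] F [-2.8  0.6  5.7] w 0.01522681092847869
9 [{"dx":-7,"dy":-0,"dz":-19,"rx":0,"ry":0,"rz":0},{"dx":-7,"dy":-0,"dz":-19,"rx":0,"ry":0,"rz":0},{"dx":-7,"dy":-0,"dz":-19,"rx":0,"ry":0,"rz":0},{"dx":-7,"dy":-0,"dz":-19,"rx":0,"ry":0,"rz":0},{"dx":-7,"dy":-0,"dz":-19,"rx":0,"ry":0,"rz":0},{"dx":-7,"dy":-0,"dz":-19,"rx":0,"ry":0,"rz":0},{"dx":-7,"dy":-0,"dz":-18,"rx":0,"ry":0,"rz":0},{"dx":-6,"dy":-0,"dz":-19,"rx":0,"ry":0,"rz":0},{"dx":-6.8,"dy":-0.2,"dz":-18.1,"rx":0,"ry":0,"rz":0}]
```

>>> step_arm(moves=[{"dx": -3,"dy": 0,"dz": -9,"rx": 0,"ry": 0,"rz": 0,"gripper": -1},{"dx": -5,"dy": 0,"dz": -14,"rx": 0,"ry": 0,"rz": 0,"gripper": -1},{"dx": -7,"dy": 0,"dz": -19,"rx": 0,"ry": 0,"rz": 0,"gripper": -1},{"dx": -7,"dy": 0,"dz": -19,"rx": 0,"ry": 0,"rz": 0,"gripper": -1},{"dx": -7,"dy": 0,"dz": -19,"rx": 0,"ry": 0,"rz": 0,"gripper": -1},{"dx": -7,"dy": 0,"dz": -19,"rx": 0,"ry": 0,"rz": 0,"gripper": -1},{"dx": -7,"dy": 0,"dz": -19,"rx": 0,"ry": 0,"rz": 0,"gripper": -1},{"dx": -7,"dy": 0,"dz": -19,"rx": 0,"ry": 0,"rz": 0,"gripper": -1},{"dx": -7,"dy": 0,"dz": -19,"rx": 0,"ry": 0,"rz": 0,"gripper": -1},{"dx": -3,"dy": 0,"dz": -10,"rx": 0,"ry": 0,"rz": 0,"gripper": -1},{"dx": 0,"dy": 0,"dz": 0,"rx": 0,"ry": 0,"rz": 0,"gripper": -1}])

```text
clock: 13.5
tcp_pos: [0.491, 0.0423, 0.2593]
orientation: [0.15, 2.788, -0.029]
contact_force: [0.1, 0.6, -1.9]
grip_width: 0.0149
gripper_force: 97.6
```

Run:
```python
from kin import *
st();log()
p,Q=json.load(open("grasp.json"));p=np.array(p);Q=np.array(Q)
# tray at grasp: yaw -6, rel
Z=lambda a:R.from_euler('z',a,degrees=True).as_matrix()
s=plan([((.50,.12,.28),Z(-40)@Q),((.53,.25,.28),Z(-79)@Q),((.55,.462,.25),Z(-79)@Q)],step=30,ang=6)
```

```text
t 13.5 p [0.491  0.0423 0.2593] z [ 0.341 -0.039 -0.939] y [ 0.108  0.994 -0.002] q [ 0.71  0.1  -1.03  2.15  0.38  0.65  0.88] F [ 0.1  0.6 -1.9] w 0.014866362007621411
22 [{"dx":-1,"dy":11,"dz":-3,"rx":1.9,"ry":0,"rz":5.4},{"dx":-0,"dy":11,"dz":-3,"rx":2,"ry":0,"rz":5.4},{"dx":1,"dy":11,"dz":-4,"rx":1.9,"ry":0,"rz":5.3},{"dx":2,"dy":11,"dz":-4,"rx":2,"ry":0,"rz":5.4},{"dx":3,"dy":10,"dz":-4,"rx":1.9,"ry":0,"rz":5.3},{"dx":4,"dy":10,"dz":-4,"rx":2,"ry":0,"rz":5.4},{"dx":4.7,"dy":9.5,"dz":-5.2,"rx":1.9,"ry":0,"rz":5.3},{"dx":10,"dy":16,"dz":-4,"rx":1.9,"ry":0,"rz":5.2},{"dx":11,"dy":15,"dz":-4,"rx":1.9,"ry":0,"rz":5.2},{"dx":12,"dy":14,"dz":-4,"rx":1.9,"ry":0,"rz":5.2},{"dx":14,"dy":12,"dz":-5,"rx":1.9,"ry":0,"rz":5.3},{"dx":15,"dy":11,"dz":-5,"rx":1.9,"ry":0,"rz":5.2},{"dx":15,"dy":9,"dz":-6,"rx":2,"ry":0,"rz":5.3},{"dx":16.8,"dy":7.5,"dz":-6.3,"rx":1.9,"ry":0,"rz":5.2},{"dx":26,"dy":5,"dz":-5,"rx":0,"ry":0,"rz":0},{"dx":26,"dy":5,"dz":-6,"rx":0,"ry":0,"rz":0},{"dx":26,"dy":5,"dz":-5,"rx":0,"ry":0,"rz":0},{"dx":26,"dy":5,"dz":-6,"rx":0,"ry":0,"rz":0},{"dx":26,"dy":5,"dz":-5,"rx":0,"ry":0,"rz":0},{"dx":26,"dy":4,"dz":-6,"rx":0,"ry":0,"rz":0},{"dx":25,"dy":5,"dz":-5,"rx":0,"ry":0,"rz":0},{"dx":26,"dy":4.3,"dz":-5.8,"rx":0,"ry":0,"rz":0}]
```

>>> step_arm(moves=[{"dx": -1,"dy": 11,"dz": -3,"rx": 1.9,"ry": 0,"rz": 5.4,"gripper": -1},{"dx": 0,"dy": 11,"dz": -3,"rx": 2,"ry": 0,"rz": 5.4,"gripper": -1},{"dx": 1,"dy": 11,"dz": -4,"rx": 1.9,"ry": 0,"rz": 5.3,"gripper": -1},{"dx": 2,"dy": 11,"dz": -4,"rx": 2,"ry": 0,"rz": 5.4,"gripper": -1},{"dx": 3,"dy": 10,"dz": -4,"rx": 1.9,"ry": 0,"rz": 5.3,"gripper": -1},{"dx": 4,"dy": 10,"dz": -4,"rx": 2,"ry": 0,"rz": 5.4,"gripper": -1},{"dx": 5,"dy": 9,"dz": -5,"rx": 1.9,"ry": 0,"rz": 5.3,"gripper": -1},{"dx": 10,"dy": 16,"dz": -4,"rx": 1.9,"ry": 0,"rz": 5.2,"gripper": -1},{"dx": 11,"dy": 15,"dz": -4,"rx": 1.9,"ry": 0,"rz": 5.2,"gripper": -1},{"dx": 12,"dy": 14,"dz": -4,"rx": 1.9,"ry": 0,"rz": 5.2,"gripper": -1},{"dx": 14,"dy": 12,"dz": -5,"rx": 1.9,"ry": 0,"rz": 5.3,"gripper": -1},{"dx": 15,"dy": 11,"dz": -5,"rx": 1.9,"ry": 0,"rz": 5.2,"gripper": -1},{"dx": 15,"dy": 9,"dz": -6,"rx": 2,"ry": 0,"rz": 5.3,"gripper": -1},{"dx": 17,"dy": 8,"dz": -6,"rx": 1.9,"ry": 0,"rz": 5.2,"gripper": -1},{"dx": 0,"dy": 0,"dz": 0,"rx": 0,"ry": 0,"rz": 0,"gripper": -1}])

```text
clock: 15.38
tcp_pos: [0.5299, 0.2518, 0.2776]
orientation: [1.933, 2.115, -0.344]
contact_force: [-0.5, 0.4, -1.9]
grip_width: 0.0146
gripper_force: 97.6
```

```bash
cat >> kin.py <<'E'
Z=lambda a:R.from_euler('z',a,degrees=True).as_matrix()
def tray():
    "tray lip, yaw, tip from tool pose assuming rigid grasp (tray yaw -6, grip pt at z .079)"
    p,Q=json.load(open("grasp.json"));return np.array(p),np.array(Q)
def pose(lip,yaw,tip):
    p,Q=tray();V=Z(yaw)@R.from_euler('y',tip,degrees=True).as_matrix();V0=Z(-6)
    grel=V0.T@(p-(np.array([.578,.034,.003])))   # tcp in tray frame
    return np.array(lip)+V@(grel-[.09,0,.0301]),V@V0.T@Q
def now():
    p,Q=tray();o=r.get_obs();P=np.array(o["tcp_pos"]);T=R.from_rotvec(o["orientation"]).as_matrix()
    V=T@Q.T@Z(-6);g=Z(-6).T@(p-[.578,.034,.003]);org=P-V@g
    print("tray org",org.round(3),"lip",(org+V@[.09,0,.0301]).round(3),"yaw %.1f tip %.1f"%(np.degrees(np.arctan2(V[1,0],V[0,0])),np.degrees(np.arccos(V[2,2]))))
E
python3 - <<'E'
from kin import *
st();log();now()
L=[((.55,.285,.16),-87,0),((.55,.285,.15),-87,20)]
w=[pose(*l) for l in L]
for a in w: rep("",*a)
plan(w,step=30,ang=6)
E
```

```text
t 15.38 p [0.5299 0.2518 0.2776] z [ 0.028 -0.341 -0.94 ] y [ 0.996  0.089 -0.002] q [-0.13  0.52 -0.8   1.62  0.6   1.46 -0.98] F [-0.5  0.4 -1.9] w 0.014585271660309321
tray org [0.538 0.166 0.198] lip [0.546 0.076 0.228] yaw -84.8 tip 0.1
 [-0.56  0.83 -0.7   1.32  0.68  1.55 -1.25] err mm 0.0 deg 0.0
 [-0.26  0.67 -0.86  1.49  0.52  1.26 -1.12] err mm 0.0 deg 0.0
12 [{"dx":27,"dy":4,"dz":-1,"rx":0.1,"ry":-0,"rz":0.3},{"dx":27,"dy":3,"dz":-1,"rx":0.1,"ry":-0,"rz":0.3},{"dx":27,"dy":3,"dz":-1,"rx":0.1,"ry":-0,"rz":0.2},{"dx":28,"dy":3,"dz":-1,"rx":0.1,"ry":-0,"rz":0.3},{"dx":27,"dy":3,"dz":-1,"rx":0.1,"ry":-0,"rz":0.2},{"dx":28,"dy":3,"dz":-1,"rx":0.1,"ry":-0,"rz":0.3},{"dx":27,"dy":3,"dz":-1,"rx":0,"ry":-0,"rz":0.2},{"dx":27.8,"dy":3.7,"dz":-0.7,"rx":0.1,"ry":-0,"rz":0.3},{"dx":-11,"dy":-0,"dz":-9,"rx":0,"ry":5,"rz":-0},{"dx":-10,"dy":-0,"dz":-10,"rx":0,"ry":5,"rz":-0},{"dx":-9,"dy":-0,"dz":-10,"rx":0,"ry":5,"rz":-0},{"dx":-7.2,"dy":-0,"dz":-10.9,"rx":0,"ry":5,"rz":-0}]
```

Run:
```python
from kin import *
plan([pose((.55,.28,.14),-87,22)],step=22,ang=6)
```

```text
8 [{"dx":21,"dy":3,"dz":-4,"rx":0,"ry":2.7,"rz":0.3},{"dx":21,"dy":3,"dz":-3,"rx":0,"ry":2.8,"rz":0.3},{"dx":22,"dy":3,"dz":-2,"rx":0.1,"ry":2.7,"rz":0.3},{"dx":22,"dy":3,"dz":-2,"rx":0,"ry":2.8,"rz":0.3},{"dx":22,"dy":3,"dz":-0,"rx":0.1,"ry":2.7,"rz":0.2},{"dx":22,"dy":3,"dz":1,"rx":0,"ry":2.8,"rz":0.3},{"dx":21,"dy":3,"dz":1,"rx":0.1,"ry":2.7,"rz":0.2},{"dx":21.6,"dy":3.6,"dz":2.8,"rx":0,"ry":2.8,"rz":0.3}]
```

>>> step_arm(moves=[{"dx": 21,"dy": 3,"dz": -4,"rx": 0,"ry": 2.7,"rz": 0.3,"gripper": -1},{"dx": 21,"dy": 3,"dz": -3,"rx": 0,"ry": 2.8,"rz": 0.3,"gripper": -1},{"dx": 22,"dy": 3,"dz": -2,"rx": 0.1,"ry": 2.7,"rz": 0.3,"gripper": -1},{"dx": 22,"dy": 3,"dz": -2,"rx": 0,"ry": 2.8,"rz": 0.3,"gripper": -1},{"dx": 22,"dy": 3,"dz": 0,"rx": 0,"ry": 2.7,"rz": 0.2,"gripper": -1},{"dx": 22,"dy": 3,"dz": 1,"rx": 0,"ry": 2.8,"rz": 0.3,"gripper": -1},{"dx": 21,"dy": 3,"dz": 1,"rx": 0,"ry": 2.7,"rz": 0.2,"gripper": -1},{"dx": 21,"dy": 3,"dz": 2,"rx": 0,"ry": 2.8,"rz": 0.3,"gripper": -1},{"dx": 0,"dy": 0,"dz": 0,"rx": 0,"ry": 0,"rz": 0,"gripper": -1}])

```text
clock: 16.5
tcp_pos: [0.5417, 0.4236, 0.2546]
orientation: [-2.149, -2.259, -0.042]
contact_force: [0.6, -0.6, -2.2]
grip_width: 0.0148
gripper_force: 97.5
```

Run:
```python
from kin import *
st();log();now()
plan([pose((.55,.285,.075),-87,50),pose((.55,.285,.065),-87,76)],step=25,ang=4.5)
s=r.grab_frame("side");t=r.grab_frame("top")
a=cv2.resize(t[100:260,90:270],None,fx=2,fy=2,interpolation=2);b=cv2.resize(s[60:230,210:390],None,fx=2,fy=2,interpolation=2)
c=np.zeros((340,720,3),np.uint8);c[:320,:360]=a;c[:,360:]=b;cv2.imwrite("pics/g.png",c)
```

```text
t 16.5 p [0.5417 0.4236 0.2546] z [ 0.001  0.035 -0.999] y [0.999 0.05  0.003] q [-0.17  0.64 -0.88  1.49  0.49  1.22 -1.06] F [ 0.6 -0.6 -2.2] w 0.0148103012329762
tray org [0.545 0.374 0.148] lip [0.55  0.279 0.142] yaw -87.0 tip 22.1
13 [{"dx":-9,"dy":0,"dz":1,"rx":0,"ry":4,"rz":-0},{"dx":-9,"dy":0,"dz":1,"rx":0.1,"ry":4,"rz":-0},{"dx":-9,"dy":0,"dz":0,"rx":0,"ry":4,"rz":-0},{"dx":-9,"dy":0,"dz":-0,"rx":0.1,"ry":4,"rz":-0},{"dx":-9,"dy":0,"dz":-1,"rx":0,"ry":4,"rz":-0},{"dx":-10,"dy":0,"dz":-2,"rx":0.1,"ry":4,"rz":-0},{"dx":-9.1,"dy":0.9,"dz":-2.6,"rx":0,"ry":3.9,"rz":-0},{"dx":-11,"dy":0,"dz":-8,"rx":0,"ry":4.3,"rz":-0},{"dx":-11,"dy":0,"dz":-8,"rx":0,"ry":4.3,"rz":-0},{"dx":-10,"dy":0,"dz":-9,"rx":0,"ry":4.4,"rz":-0},{"dx":-9,"dy":0,"dz":-10,"rx":0,"ry":4.3,"rz":-0},{"dx":-8,"dy":0,"dz":-11,"rx":0,"ry":4.4,"rz":-0},{"dx":-7.8,"dy":0.1,"dz":-10.9,"rx":0.1,"ry":4.3,"rz":-0}]
```

View pics/g.png

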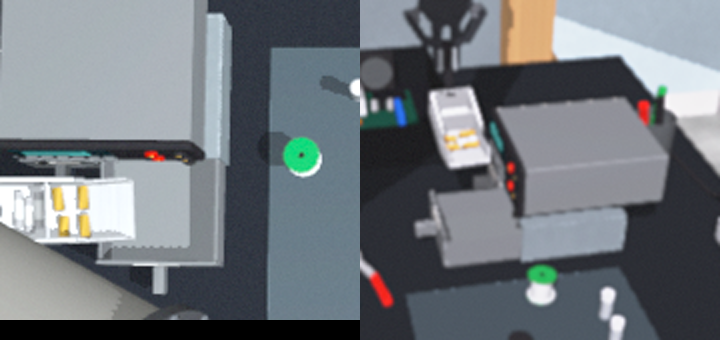

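The tray is over the open drawer, with its lip at (133,210) in the left half and all the parts still in their bays. I'll tip it now.

>>> step_arm(moves=[{"dx": -9,"dy": 0,"dz": 1,"rx": 0,"ry": 4,"rz": 0,"gripper": -1},{"dx": -9,"dy": 0,"dz": 1,"rx": 0,"ry": 4,"rz": 0,"gripper": -1},{"dx": -9,"dy": 0,"dz": 0,"rx": 0,"ry": 4,"rz": 0,"gripper": -1},{"dx": -9,"dy": 0,"dz": 0,"rx": 0,"ry": 4,"rz": 0,"gripper": -1},{"dx": -9,"dy": 0,"dz": -1,"rx": 0,"ry": 4,"rz": 0,"gripper": -1},{"dx": -10,"dy": 0,"dz": -2,"rx": 0,"ry": 4,"rz": 0,"gripper": -1},{"dx": -9,"dy": 1,"dz": -3,"rx": 0,"ry": 3.9,"rz": 0,"gripper": -1},{"dx": -11,"dy": 0,"dz": -8,"rx": 0,"ry": 4.3,"rz": 0,"gripper": -1},{"dx": -11,"dy": 0,"dz": -8,"rx": 0,"ry": 4.3,"rz": 0,"gripper": -1},{"dx": -10,"dy": 0,"dz": -9,"rx": 0,"ry": 4.4,"rz": 0,"gripper": -1},{"dx": -9,"dy": 0,"dz": -10,"rx": 0,"ry": 4.3,"rz": 0,"gripper": -1},{"dx": -8,"dy": 0,"dz": -11,"rx": 0,"ry": 4.4,"rz": 0,"gripper": -1},{"dx": -8,"dy": 0,"dz": -11,"rx": 0,"ry": 4.3,"rz": 0,"gripper": -1},{"dx": 0,"dy": 0,"dz": 0,"rx": 0,"ry": 0,"rz": 0,"gripper": -1},{"dx": 0,"dy": 0,"dz": 0,"rx": 0,"ry": 0,"rz": 0,"gripper": -1},{"dx": 0,"dy": 0,"dz": 0,"rx": 0,"ry": 0,"rz": 0,"gripper": -1},{"dx": 0,"dy": 0,"dz": 0,"rx": 0,"ry": 0,"rz": 0,"gripper": -1}])

```text
clock: 18.73
tcp_pos: [0.5497, 0.2792, 0.2497]
orientation: [-1.584, -1.672, -0.844]
contact_force: [-0.1, 0.4, -1.7]
grip_width: 0.0152
gripper_force: 97.9
```

Run:
```python
from kin import *
st();log();now()
s=r.grab_frame("side");t=r.grab_frame("top")
a=cv2.resize(t[130:250,130:270],None,fx=3,fy=3,interpolation=2);b=cv2.resize(s[60:210,240:360],None,fx=2.9,fy=2.9,interpolation=2)
c=np.zeros((435,768,3),np.uint8);c[:360,:420]=a;c[:b.shape[0],420:]=b;cv2.imwrite("pics/i.png",c)
plan([pose((.55,.285,.11),-87,45),pose((.55,.265,.17),-87,0)],step=35,ang=9)
```

```text
t 18.73 p [0.5497 0.2792 0.2497] z [-0.039  0.826 -0.562] y [0.999 0.051 0.005] q [ 0.76  0.96 -1.39  1.88  0.02  0.63 -0.27] F [-0.1  0.4 -1.7] w 0.015165142806034622
tray org [0.548 0.336 0.146] lip [0.551 0.284 0.066] yaw -85.5 tip 75.9
9 [{"dx":18,"dy":0,"dz":17,"rx":0.1,"ry":-7.7,"rz":0},{"dx":20,"dy":0,"dz":14,"rx":0.1,"ry":-7.7,"rz":0.1},{"dx":21,"dy":0,"dz":12,"rx":0.1,"ry":-7.7,"rz":0},{"dx":23.1,"dy":0.2,"dz":8.6,"rx":0.1,"ry":-7.8,"rz":0.1},{"dx":8,"dy":-0,"dz":15,"rx":-0,"ry":-9,"rz":0},{"dx":10,"dy":-0,"dz":13,"rx":-0,"ry":-9,"rz":0},{"dx":12,"dy":-0,"dz":12,"rx":-0,"ry":-9,"rz":0},{"dx":14,"dy":-0,"dz":9,"rx":-0,"ry":-9,"rz":0},{"dx":14.9,"dy":-1,"dz":7.6,"rx":-0.1,"ry":-9,"rz":0.1}]
```

View pics/i.png

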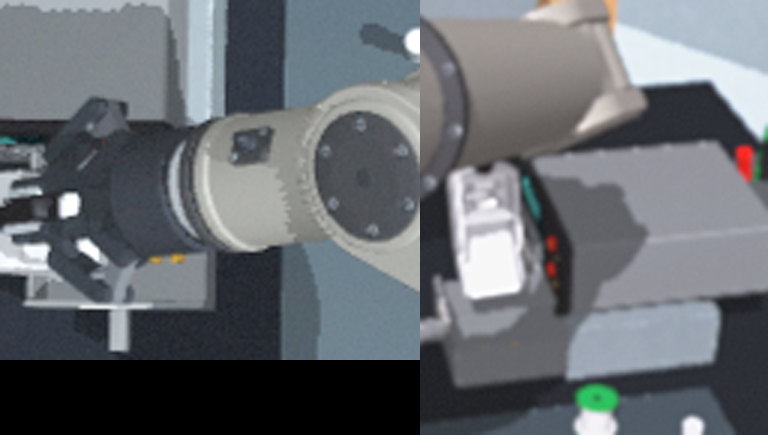

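The front bay is empty, and two brass standoffs show inside the drawer at (160,259) and (178,258), the rest being hidden. Next I'll right the tray, then count the brass by colour mask.

>>> step_arm(moves=[{"dx": 18,"dy": 0,"dz": 17,"rx": 0,"ry": -7.7,"rz": 0,"gripper": -1},{"dx": 20,"dy": 0,"dz": 14,"rx": 0,"ry": -7.7,"rz": 0,"gripper": -1},{"dx": 21,"dy": 0,"dz": 12,"rx": 0,"ry": -7.7,"rz": 0,"gripper": -1},{"dx": 23,"dy": 0,"dz": 9,"rx": 0,"ry": -7.8,"rz": 0,"gripper": -1},{"dx": 8,"dy": 0,"dz": 15,"rx": 0,"ry": -9,"rz": 0,"gripper": -1},{"dx": 10,"dy": 0,"dz": 13,"rx": 0,"ry": -9,"rz": 0,"gripper": -1},{"dx": 12,"dy": 0,"dz": 12,"rx": 0,"ry": -9,"rz": 0,"gripper": -1},{"dx": 14,"dy": 0,"dz": 9,"rx": 0,"ry": -9,"rz": 0,"gripper": -1},{"dx": 15,"dy": -1,"dz": 8,"rx": 0,"ry": -9,"rz": 0,"gripper": -1},{"dx": 0,"dy": 0,"dz": 0,"rx": 0,"ry": 0,"rz": 0,"gripper": -1}])

```text
clock: 20.08
tcp_pos: [0.5364, 0.4463, 0.2158]
orientation: [1.968, 2.086, -0.349]
contact_force: [0.1, 1.2, -1.3]
grip_width: 0.0146
gripper_force: 98.0
```

```bash
cat >> h.py <<'E'
def brass():
    t=r.grab_frame("top");h=cv2.cvtColor(t,cv2.COLOR_BGR2HSV)
    m=cv2.inRange(h,(14,110,90),(32,255,255));c,_=cv2.findContours(m,0,2)
    for k in c:
        if cv2.contourArea(k)>6:
            (x,y),s,a=cv2.minAreaRect(k)
            if 100<y<260 and 90<x<330: print("brass",ray("top",(x,y),.0125).round(3),cv2.contourArea(k),np.round(s,1))
E
python3 - <<'E'
from kin import *
st();log();now();brass()
p,Q=tray()
plan([((.53,.25,.275),Z(-79)@Q),((.50,.12,.27),Z(-40)@Q),(p+[0,0,.18],Q)],step=35,ang=7)
E
```

```text
t 20.07 p [0.5364 0.4463 0.2158] z [ 0.018 -0.342 -0.939] y [ 0.998  0.058 -0.002] q [-0.52  0.75 -0.64  1.32  0.6   1.53 -1.15] F [ 0.1  1.2 -1.3] w 0.014586224853732385
tray org [0.542 0.36  0.136] lip [0.547 0.27  0.166] yaw -86.6 tip 0.1
brass [0.544 0.242 0.012] 58.5 [10. 10.]
brass [0.572 0.223 0.012] 27.5 [9. 4.]
brass [0.578 0.247 0.012] 32.0 [ 4.1 10.3]
18 [{"dx":-34,"dy":-3,"dz":2,"rx":-0.1,"ry":-0,"rz":-0.3},{"dx":-33,"dy":-3,"dz":2,"rx":-0.1,"ry":-0,"rz":-0.3},{"dx":-34,"dy":-4,"dz":2,"rx":-0.1,"ry":-0,"rz":-0.3},{"dx":-33,"dy":-4,"dz":2,"rx":-0.1,"ry":-0,"rz":-0.3},{"dx":-34,"dy":-4,"dz":2,"rx":-0.1,"ry":-0,"rz":-0.3},{"dx":-33.1,"dy":-3.7,"dz":1.5,"rx":-0,"ry":-0.1,"rz":-0.2},{"dx":-20,"dy":-7,"dz":8,"rx":-2.2,"ry":-0,"rz":-6.1},{"dx":-19,"dy":-9,"dz":8,"rx":-2.2,"ry":-0,"rz":-6.1},{"dx":-17,"dy":-11,"dz":7,"rx":-2.2,"ry":-0,"rz":-6.1},{"dx":-16,"dy":-14,"dz":7,"rx":-2.3,"ry":-0,"rz":-6.1},{"dx":-15,"dy":-15,"dz":6,"rx":-2.2,"ry":-0,"rz":-6.1},{"dx":-13.1,"dy":-17.4,"dz":6,"rx":-2.3,"ry":-0.1,"rz":-6.1},{"dx":-7,"dy":-10,"dz":4,"rx":-2.3,"ry":0,"rz":-6.3},{"dx":-6,"dy":-11,"dz":4,"rx":-2.3,"ry":0,"rz":-6.3},{"dx":-5,"dy":-11,"dz":3,"rx":-2.3,"ry":0,"rz":-6.3},{"dx":-4,"dy":-12,"dz":3,"rx":-2.3,"ry":0,"rz":-6.2},{"dx":-3,"dy":-13,"dz":2,"rx":-2.3,"ry":0,"rz":-6.3},{"dx":-0.9,"dy":-13,"dz":1.1,"rx":-2.2,"ry":0,"rz":-6.2}]
```

All four standoffs are in the drawer: one patch is two touching pieces and the other two are single. I'll take the tray back.

>>> step_arm(moves=[{"dx": -34,"dy": -3,"dz": 2,"rx": 0,"ry": 0,"rz": -0.3,"gripper": -1},{"dx": -33,"dy": -3,"dz": 2,"rx": 0,"ry": 0,"rz": -0.3,"gripper": -1},{"dx": -34,"dy": -4,"dz": 2,"rx": -0.1,"ry": 0,"rz": -0.3,"gripper": -1},{"dx": -33,"dy": -4,"dz": 2,"rx": -0.1,"ry": 0,"rz": -0.3,"gripper": -1},{"dx": -34,"dy": -4,"dz": 2,"rx": -0.1,"ry": 0,"rz": -0.3,"gripper": -1},{"dx": -33,"dy": -4,"dz": 2,"rx": -0.1,"ry": 0,"rz": -0.2,"gripper": -1},{"dx": -20,"dy": -7,"dz": 8,"rx": -2.2,"ry": 0,"rz": -6.1,"gripper": -1},{"dx": -19,"dy": -9,"dz": 8,"rx": -2.2,"ry": 0,"rz": -6.1,"gripper": -1},{"dx": -17,"dy": -11,"dz": 7,"rx": -2.2,"ry": 0,"rz": -6.1,"gripper": -1},{"dx": -16,"dy": -14,"dz": 7,"rx": -2.3,"ry": 0,"rz": -6.1,"gripper": -1},{"dx": -15,"dy": -15,"dz": 6,"rx": -2.2,"ry": 0,"rz": -6.1,"gripper": -1},{"dx": -13,"dy": -17,"dz": 6,"rx": -2.3,"ry": 0,"rz": -6.1,"gripper": -1},{"dx": -7,"dy": -10,"dz": 4,"rx": -2.3,"ry": 0,"rz": -6.3,"gripper": -1},{"dx": -6,"dy": -11,"dz": 4,"rx": -2.3,"ry": 0,"rz": -6.3,"gripper": -1},{"dx": -5,"dy": -11,"dz": 3,"rx": -2.3,"ry": 0,"rz": -6.3,"gripper": -1},{"dx": -4,"dy": -12,"dz": 3,"rx": -2.3,"ry": 0,"rz": -6.2,"gripper": -1},{"dx": -3,"dy": -13,"dz": 2,"rx": -2.3,"ry": 0,"rz": -6.3,"gripper": -1},{"dx": -1,"dy": -13,"dz": 1,"rx": -2.2,"ry": 0,"rz": -6.2,"gripper": -1},{"dx": 0,"dy": 0,"dz": 0,"rx": 0,"ry": 0,"rz": 0,"gripper": -1}])

```text
clock: 22.5
tcp_pos: [0.4915, 0.0372, 0.2644]
orientation: [0.167, 2.785, -0.031]
contact_force: [0.1, -0.1, -2.2]
grip_width: 0.0148
gripper_force: 98.0
```

Run:
```python
from kin import *
st();log();now()
p,Q=tray()
s=plan([(p+[0,0,.04],Q)],step=28);plan([(p+[0,0,.001],Q)],step=8,start=s)
```

```text
t 22.5 p [0.4915 0.0372 0.2644] z [ 0.342 -0.042 -0.939] y [ 0.12   0.993 -0.001] q [ 0.53  0.06 -0.83  2.15  0.31  0.64  0.94] F [ 0.1 -0.1 -2.2] w 0.014837426444129158
tray org [0.578 0.027 0.185] lip [0.667 0.017 0.215] yaw -6.8 tip 0.1
6 [{"dx":8,"dy":1,"dz":22,"rx":-0,"ry":0,"rz":-0.1},{"dx":8,"dy":1,"dz":22,"rx":-0.1,"ry":0,"rz":-0.1},{"dx":8,"dy":1,"dz":22,"rx":-0,"ry":0,"rz":-0.1},{"dx":8,"dy":1,"dz":22,"rx":-0.1,"ry":0,"rz":-0.1},{"dx":8,"dy":1,"dz":22,"rx":-0,"ry":0,"rz":-0.2},{"dx":9,"dy":0.7,"dz":22.7,"rx":-0.1,"ry":0.1,"rz":-0.1}]
5 [{"dx":3,"dy":0,"dz":7,"rx":0,"ry":-0,"rz":-0},{"dx":3,"dy":0,"dz":7,"rx":0,"ry":-0,"rz":-0},{"dx":2,"dy":0,"dz":8,"rx":0,"ry":-0,"rz":-0},{"dx":3,"dy":0,"dz":7,"rx":0,"ry":-0,"rz":-0},{"dx":2.4,"dy":0.1,"dz":7.7,"rx":0,"ry":-0,"rz":-0}]
```

>>> step_arm(moves=[{"dx": 8,"dy": 1,"dz": 22,"rx": 0,"ry": 0,"rz": -0.1,"gripper": -1},{"dx": 8,"dy": 1,"dz": 22,"rx": -0.1,"ry": 0,"rz": -0.1,"gripper": -1},{"dx": 8,"dy": 1,"dz": 22,"rx": 0,"ry": 0,"rz": -0.1,"gripper": -1},{"dx": 8,"dy": 1,"dz": 22,"rx": -0.1,"ry": 0,"rz": -0.1,"gripper": -1},{"dx": 8,"dy": 1,"dz": 22,"rx": 0,"ry": 0,"rz": -0.2,"gripper": -1},{"dx": 9,"dy": 1,"dz": 22,"rx": 0,"ry": 0,"rz": -0.1,"gripper": -1},{"dx": 3,"dy": 0,"dz": 7,"rx": 0,"ry": 0,"rz": 0,"gripper": -1},{"dx": 3,"dy": 0,"dz": 7,"rx": 0,"ry": 0,"rz": 0,"gripper": -1},{"dx": 2,"dy": 0,"dz": 8,"rx": 0,"ry": 0,"rz": 0,"gripper": -1},{"dx": 0,"dy": 0,"dz": 0,"rx": 0,"ry": 0,"rz": 0,"gripper": -1}])

```text
clock: 23.75
tcp_pos: [0.4924, 0.047, 0.0999]
orientation: [0.142, 2.787, -0.024]
contact_force: [-0.6, -0.1, -2.4]
grip_width: 0.0148
gripper_force: 97.8
```

Run:
```python
from kin import *
st();log();now()
p,Q=tray()
plan([(p,Q)],step=6)
```

```text
t 23.75 p [0.4924 0.047  0.0999] z [ 0.342 -0.034 -0.939] y [0.101 0.995 0.001] q [ 0.18  0.36 -0.55  2.31  1.06  0.37  0.18] F [-0.6 -0.1 -2.4] w 0.01475062366197771
tray org [0.579 0.039 0.02 ] lip [0.668 0.03  0.05 ] yaw -5.7 tip 0.1
3 [{"dx":2,"dy":-1,"dz":5,"rx":0.1,"ry":0,"rz":0.1},{"dx":2,"dy":-2,"dz":5,"rx":0,"ry":0,"rz":0.1},{"dx":1.9,"dy":-1.2,"dz":6,"rx":0.1,"ry":0,"rz":0}]
```

>>> step_arm(moves=[{"dx": 2,"dy": -1,"dz": 5,"rx": 0,"ry": 0,"rz": 0.1,"gripper": -1},{"dx": 2,"dy": -2,"dz": 5,"rx": 0,"ry": 0,"rz": 0.1,"gripper": -1},{"dx": 1.5,"dy": -1,"dz": 4,"rx": 0,"ry": 0,"rz": 0,"gripper": -1},{"dx": 0.5,"dy": 0,"dz": 1.5,"rx": 0,"ry": 0,"rz": 0,"gripper": -1},{"dx": 0,"dy": 0,"dz": 0,"rx": 0,"ry": 0,"rz": 0,"gripper": -1}])

```text
clock: 24.38
tcp_pos: [0.4916, 0.0424, 0.0832]
orientation: [0.144, 2.787, -0.024]
contact_force: [0.3, -0.3, -1.6]
grip_width: 0.015
gripper_force: 98.3
```

Run:
```python
from kin import *
st();now()
```

```text
t 24.38 p [0.4916 0.0424 0.0832] z [ 0.342 -0.035 -0.939] y [0.103 0.995 0.001] q [ 0.15  0.39 -0.5   2.33  1.17  0.34  0.07] F [ 0.3 -0.3 -1.6] w 0.014961428997149202
tray org [0.578 0.034 0.003] lip [0.667 0.025 0.033] yaw -5.8 tip 0.1
```

>>> step_arm(moves=[{"dx": 0.4,"dy": 0,"dz": 1,"rx": 0,"ry": 0,"rz": 0,"gripper": -1},{"dx": 0,"dy": 0,"dz": 0,"rx": 0,"ry": 0,"rz": 0,"gripper": -0.55},{"dx": 0,"dy": 0,"dz": 0,"rx": 0,"ry": 0,"rz": 0,"gripper": -0.3},{"dx": 0,"dy": 0,"dz": 0,"rx": 0,"ry": 0,"rz": 0,"gripper": 0},{"dx": 0,"dy": 0,"dz": 0,"rx": 0,"ry": 0,"rz": 0,"gripper": 0},{"dx": 0,"dy": 0,"dz": 0,"rx": 0,"ry": 0,"rz": 0,"gripper": 0},{"dx": 0,"dy": 0,"dz": -15,"rx": 0,"ry": 0,"rz": 0,"gripper": 0},{"dx": 0,"dy": 0,"dz": -25,"rx": 0,"ry": 0,"rz": 0,"gripper": 0},{"dx": 0,"dy": 0,"dz": -30,"rx": 0,"ry": 0,"rz": 0,"gripper": 0},{"dx": 0,"dy": 0,"dz": -30,"rx": 0,"ry": 0,"rz": 0,"gripper": 0}], grip_force=50)

```text
clock: 25.62
tcp_pos: [0.4567, 0.046, 0.1767]
orientation: [0.144, 2.788, -0.024]
contact_force: [0.3, -0.1, 0.4]
grip_width: 0.0426
gripper_force: 0.0
```

Run:
```python
from kin import *
st()
im=r.grab_frame("top");hsv=cv2.cvtColor(im,cv2.COLOR_BGR2HSV);m=((hsv[...,2]>150)&(hsv[...,1]<60)).astype(np.uint8)
m=cv2.morphologyEx(m,cv2.MORPH_CLOSE,np.ones((5,5)))
for k in cv2.findContours(m,0,2)[0]:
    if cv2.contourArea(k)>400:
        q=cv2.minAreaRect(k)
        if 200<q[0][0]<330 and 150<q[0][1]<240:print(q)
brass()
# regrasp of tab in opened position: same tool pose as when pulled
g=np.array([.4723,.2728,.0401]);T=Rt(-2.7,40)@F
s=plan([((.44,.17,.26),Rt(-4,30)@F),((.40,.274,.16),T)],step=40)
```

```text
t 25.62 p [0.4567 0.046  0.1767] z [ 0.341 -0.034 -0.939] y [0.103 0.995 0.001] q [ 0.39  0.16 -0.76  2.32  0.6   0.46  0.61] F [ 0.3 -0.1  0.4] w 0.042631249792620375
((271.6485290527344, 188.51486206054688), (29.453102111816406, 59.20471954345703), 5.710593223571777)
brass [0.544 0.242 0.012] 58.5 [10. 10.]
brass [0.572 0.224 0.012] 26.5 [9.3 3.8]
brass [0.578 0.247 0.012] 32.0 [ 4.1 10.3]
8 [{"dx":0,"dy":30,"dz":-22,"rx":-0.2,"ry":-2.4,"rz":-0.4},{"dx":-1,"dy":31,"dz":-22,"rx":-0.2,"ry":-2.4,"rz":-0.5},{"dx":-2,"dy":30,"dz":-21,"rx":-0.2,"ry":-2.4,"rz":-0.4},{"dx":-3.3,"dy":30.8,"dz":-21.1,"rx":-0.2,"ry":-2.4,"rz":-0.5},{"dx":23,"dy":25,"dz":16,"rx":-0.2,"ry":-2.5,"rz":-0.3},{"dx":23,"dy":25,"dz":15,"rx":-0.2,"ry":-2.5,"rz":-0.2},{"dx":24,"dy":26,"dz":14,"rx":-0.2,"ry":-2.5,"rz":-0.3},{"dx":23.9,"dy":25.4,"dz":12.6,"rx":-0.1,"ry":-2.5,"rz":-0.2}]
```

Run:
```python
from kin import *
g=np.array([.4723,.2728,.0401]);T=Rt(-2.7,38)@F
s=plan([((.44,.17,.25),Rt(-4,30)@F),((.43,.274,.16),T)],step=40)
```

```text
8 [{"dx":1,"dy":30,"dz":-19,"rx":-0.2,"ry":-2.4,"rz":-0.4},{"dx":-0,"dy":31,"dz":-19,"rx":-0.2,"ry":-2.4,"rz":-0.5},{"dx":-1,"dy":30,"dz":-20,"rx":-0.2,"ry":-2.4,"rz":-0.4},{"dx":-2.3,"dy":30.8,"dz":-18.9,"rx":-0.2,"ry":-2.4,"rz":-0.5},{"dx":15,"dy":26,"dz":17,"rx":-0.2,"ry":-2,"rz":-0.3},{"dx":15,"dy":26,"dz":17,"rx":-0.2,"ry":-2,"rz":-0.3},{"dx":16,"dy":26,"dz":17,"rx":-0.1,"ry":-2,"rz":-0.2},{"dx":16.6,"dy":25.2,"dz":15.6,"rx":-0.2,"ry":-2,"rz":-0.3}]
```

>>> step_arm(moves=[{"dx": 1,"dy": 30,"dz": -19,"rx": -0.2,"ry": -2.4,"rz": -0.4,"gripper": 0},{"dx": 0,"dy": 31,"dz": -19,"rx": -0.2,"ry": -2.4,"rz": -0.5,"gripper": 0},{"dx": -1,"dy": 30,"dz": -20,"rx": -0.2,"ry": -2.4,"rz": -0.4,"gripper": 0},{"dx": -2,"dy": 31,"dz": -19,"rx": -0.2,"ry": -2.4,"rz": -0.5,"gripper": 0},{"dx": 15,"dy": 26,"dz": 17,"rx": -0.2,"ry": -2,"rz": -0.3,"gripper": 0},{"dx": 15,"dy": 26,"dz": 17,"rx": -0.2,"ry": -2,"rz": -0.3,"gripper": 0},{"dx": 16,"dy": 26,"dz": 17,"rx": -0.1,"ry": -2,"rz": -0.2,"gripper": 0},{"dx": 17,"dy": 25,"dz": 16,"rx": -0.2,"ry": -2,"rz": -0.3,"gripper": 0},{"dx": 0,"dy": 0,"dz": 0,"rx": 0,"ry": 0,"rz": 0,"gripper": 0},{"dx": 0,"dy": 0,"dz": 0,"rx": 0,"ry": 0,"rz": 0,"gripper": 0}])

```text
clock: 26.98
tcp_pos: [0.4288, 0.271, 0.1582]
orientation: [0.058, 2.487, -0.022]
contact_force: [-0.1, 0.4, 1.0]
grip_width: 0.0427
gripper_force: 0.0
```

Run:
```python
from kin import *
st()
g=np.array([.4723,.2728,.0401]);T=Rt(-2.7,39)@F
plan([((.425,.274,.11),T),(g,T)],step=25,ang=5)
```

```text
t 26.98 p [0.4288 0.271  0.1582] z [ 0.608 -0.03  -0.794] y [ 0.047  0.999 -0.002] q [-0.23  0.38 -0.9   2.33  1.43  0.87 -0.69] F [-0.1  0.4  1. ] w 0.04272253593113605
6 [{"dx":16,"dy":1,"dz":18,"rx":-0,"ry":-0.8,"rz":0},{"dx":16.7,"dy":1.9,"dz":17.6,"rx":-0.1,"ry":-0.7,"rz":0.1},{"dx":2,"dy":0,"dz":21,"rx":0,"ry":-0,"rz":-0},{"dx":2,"dy":0,"dz":21,"rx":0,"ry":-0,"rz":-0},{"dx":2,"dy":0,"dz":21,"rx":0,"ry":-0,"rz":-0},{"dx":1.2,"dy":1,"dz":21.1,"rx":0,"ry":-0,"rz":-0}]
```

>>> step_arm(moves=[{"dx": 16,"dy": 1,"dz": 18,"rx": 0,"ry": -0.8,"rz": 0,"gripper": 0},{"dx": 17,"dy": 2,"dz": 18,"rx": 0,"ry": -0.7,"rz": 0,"gripper": 0},{"dx": 2,"dy": 0,"dz": 21,"rx": 0,"ry": 0,"rz": 0,"gripper": 0},{"dx": 2,"dy": 0,"dz": 21,"rx": 0,"ry": 0,"rz": 0,"gripper": 0},{"dx": 2,"dy": 0,"dz": 21,"rx": 0,"ry": 0,"rz": 0,"gripper": 0},{"dx": 1,"dy": 1,"dz": 21,"rx": 0,"ry": 0,"rz": 0,"gripper": 0},{"dx": 0,"dy": 0,"dz": 0,"rx": 0,"ry": 0,"rz": 0,"gripper": 0}])

```text
clock: 27.85
tcp_pos: [0.4739, 0.2715, 0.0404]
orientation: [0.062, 2.459, -0.025]
contact_force: [-1.0, -0.5, -0.1]
grip_width: 0.0423
gripper_force: 0.0
```

Run:
```python
from kin import *
st()
T=Rt(-2.7,39)@F
plan([([.4723,.2728,.0401],T)])
```

```text
t 27.85 p [0.4739 0.2715 0.0404] z [ 0.629 -0.034 -0.777] y [ 0.051  0.999 -0.002] q [-0.31  0.71 -0.75  2.32  1.83  1.   -0.99] F [-1.  -0.5 -0.1] w 0.04234504582987184
1 [{"dx":1.5,"dy":1.3,"dz":-0.8,"rx":-0.2,"ry":0.1,"rz":-0.1}]
```

>>> step_arm(moves=[{"dx": 0,"dy": 1,"dz": 0,"rx": 0,"ry": 0,"rz": 0,"gripper": -0.6},{"dx": 0,"dy": 0,"dz": 0,"rx": 0,"ry": 0,"rz": 0,"gripper": -1},{"dx": 0,"dy": 0,"dz": 0,"rx": 0,"ry": 0,"rz": 0,"gripper": -1},{"dx": 0,"dy": 0,"dz": 0,"rx": 0,"ry": 0,"rz": 0,"gripper": -1},{"dx": 0,"dy": 0,"dz": 0,"rx": 0,"ry": 0,"rz": 0,"gripper": -1},{"dx": 0,"dy": 0,"dz": 0,"rx": 0,"ry": 0,"rz": 0,"gripper": -1}], grip_force=50)

```text
clock: 28.6
tcp_pos: [0.473, 0.2729, 0.0415]
orientation: [0.057, 2.457, -0.025]
contact_force: [-1.1, -5.3, 5.8]
grip_width: 0.0113
gripper_force: 48.7
```

Run:
```python
from kin import *
st()
o=r.get_obs();p=np.array(o["tcp_pos"]);Q=R.from_rotvec(o["orientation"]).as_matrix()
plan([(p+[.112,-.002,0],Q)],step=14)
```

```text
t 28.6 p [0.473  0.2729 0.0415] z [ 0.631 -0.033 -0.775] y [ 0.047  0.999 -0.004] q [-0.31  0.7  -0.75  2.32  1.83  1.   -0.99] F [-1.1 -5.3  5.8] w 0.011299074293533837
9 [{"dx":-10,"dy":0,"dz":8,"rx":0,"ry":0,"rz":0},{"dx":-10,"dy":0,"dz":8,"rx":0,"ry":0,"rz":0},{"dx":-10,"dy":0,"dz":8,"rx":0,"ry":0,"rz":0},{"dx":-9,"dy":1,"dz":8,"rx":0,"ry":0,"rz":0},{"dx":-10,"dy":0,"dz":8,"rx":0,"ry":0,"rz":0},{"dx":-9,"dy":1,"dz":8,"rx":0,"ry":0,"rz":0},{"dx":-10,"dy":0,"dz":8,"rx":0,"ry":0,"rz":0},{"dx":-9,"dy":1,"dz":7,"rx":0,"ry":0,"rz":0},{"dx":-9.8,"dy":0.3,"dz":7.8,"rx":0,"ry":0,"rz":0}]
```

>>> step_arm(moves=[{"dx": -10,"dy": 0,"dz": 8,"rx": 0,"ry": 0,"rz": 0,"gripper": -1},{"dx": -10,"dy": 0,"dz": 8,"rx": 0,"ry": 0,"rz": 0,"gripper": -1},{"dx": -10,"dy": 0,"dz": 8,"rx": 0,"ry": 0,"rz": 0,"gripper": -1},{"dx": -9,"dy": 1,"dz": 8,"rx": 0,"ry": 0,"rz": 0,"gripper": -1},{"dx": -10,"dy": 0,"dz": 8,"rx": 0,"ry": 0,"rz": 0,"gripper": -1},{"dx": -9,"dy": 1,"dz": 8,"rx": 0,"ry": 0,"rz": 0,"gripper": -1},{"dx": -10,"dy": 0,"dz": 8,"rx": 0,"ry": 0,"rz": 0,"gripper": -1},{"dx": -9,"dy": 1,"dz": 7,"rx": 0,"ry": 0,"rz": 0,"gripper": -1},{"dx": -9,"dy": 0,"dz": 7,"rx": 0,"ry": 0,"rz": 0,"gripper": -1},{"dx": 0,"dy": 0,"dz": 0,"rx": 0,"ry": 0,"rz": 0,"gripper": -1}])

```text
clock: 29.85
tcp_pos: [0.5852, 0.2724, 0.0415]
orientation: [0.058, 2.457, -0.021]
contact_force: [1.0, -2.4, 6.2]
grip_width: 0.0113
gripper_force: 49.7
```

>>> step_arm(moves=[{"dx": -1.5,"dy": 0,"dz": 1.2,"rx": 0,"ry": 0,"rz": 0,"gripper": -1},{"dx": -1.5,"dy": 0,"dz": 1.2,"rx": 0,"ry": 0,"rz": 0,"gripper": -1},{"dx": 0,"dy": 0,"dz": 0,"rx": 0,"ry": 0,"rz": 0,"gripper": -1}])

```text
clock: 30.22
tcp_pos: [0.588, 0.2723, 0.0415]
orientation: [0.056, 2.457, -0.022]
contact_force: [-0.3, -3.3, 6.8]
grip_width: 0.0113
gripper_force: 49.5
```

>>> step_arm(moves=[{"dx": -1.5,"dy": 0,"dz": 1.2,"rx": 0,"ry": 0,"rz": 0,"gripper": -1},{"dx": -1,"dy": 0,"dz": 0.8,"rx": 0,"ry": 0,"rz": 0,"gripper": -1},{"dx": 0,"dy": 0,"dz": 0,"rx": 0,"ry": 0,"rz": 0,"gripper": -1}])

```text
clock: 30.6
tcp_pos: [0.5897, 0.2724, 0.0414]
orientation: [0.055, 2.458, -0.022]
contact_force: [-6.9, -3.8, 12.5]
grip_width: 0.0115
gripper_force: 50.1
```

The force rise shows the drawer has hit its stop, so I'll release and back off.

>>> step_arm(moves=[{"dx": 0,"dy": 0,"dz": 0,"rx": 0,"ry": 0,"rz": 0,"gripper": 0},{"dx": 0,"dy": 0,"dz": 0,"rx": 0,"ry": 0,"rz": 0,"gripper": 0},{"dx": 0,"dy": 0,"dz": 0,"rx": 0,"ry": 0,"rz": 0,"gripper": 0},{"dx": 0,"dy": 0,"dz": -20,"rx": 0,"ry": 0,"rz": 0,"gripper": 0},{"dx": 0,"dy": 0,"dz": -30,"rx": 0,"ry": 0,"rz": 0,"gripper": 0},{"dx": 0,"dy": 0,"dz": -40,"rx": 0,"ry": 0,"rz": 0,"gripper": 0},{"dx": 0,"dy": 0,"dz": -40,"rx": 0,"ry": 0,"rz": 0,"gripper": 0},{"dx": 0,"dy": 0,"dz": 0,"rx": 0,"ry": 0,"rz": 0,"gripper": 0},{"dx": 0,"dy": 0,"dz": 0,"rx": 0,"ry": 0,"rz": 0,"gripper": 0}])

```text
clock: 31.72
tcp_pos: [0.5092, 0.2753, 0.1406]
orientation: [0.058, 2.46, -0.023]
contact_force: [0.8, 0.9, 0.5]
grip_width: 0.0431
gripper_force: 0.0
```

Run:
```python
from h import *
st()
s=r.grab_frame("side");t=r.grab_frame("top")
a=cv2.resize(t[110:260,95:320],None,fx=1.9,fy=1.9,interpolation=2);b=cv2.resize(s[90:260,210:380],None,fx=2,fy=2,interpolation=2)
c=np.zeros((340,770,3),np.uint8);c[:a.shape[0],:a.shape[1]]=a;c[:,430:]=b;cv2.imwrite("pics/j.png",c)
```

```text
t 31.73 p [0.5092 0.2753 0.1406] z [ 0.629 -0.032 -0.777] y [ 0.048  0.999 -0.002] q [-0.22  0.48 -0.78  2.23  1.57  0.85 -0.66] F [0.8 0.9 0.5] w 0.04310186803837201
```

View pics/j.png

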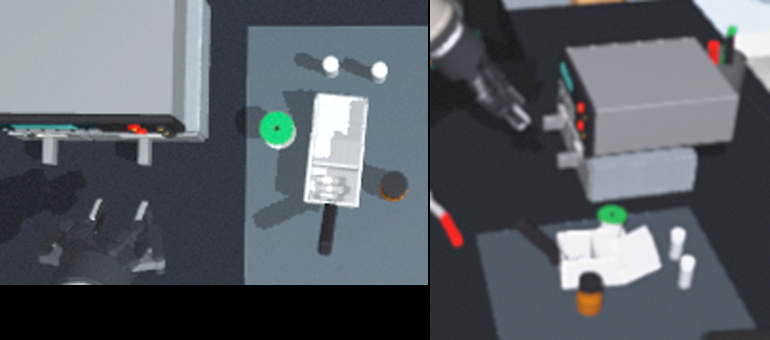

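The wide drawer is shut, with its tab at (145,150) level with the narrow one. The tray stands on the mat with an empty front bay and the fuses in the rear bay, and everything else is in place.

```bash
python3 -c "
from bench import r
print(r.hand_in())"
```

```text
the job is handed in; nothing more can be done
None
```

The job is handed in (no verdict came back): the four standoffs are in the shut wide drawer, and the tray is upright on the mat where it stood, with the three fuses still in its rear bay.

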